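Load and start the parts dryer after the wash

TASK

Take the steel basket by its end handle, hold it up under the parts washer's chute and lift the orange gate with the basket's rim, so that every washed valve housing slides into the basket and none lands on the bench. Stand the basket upright in the dryer's pulled-out drawer, lay every blue demand valve from the drip mat on the drawer floor beside it, then push the drawer fully home along its centre line without forcing it (pushed off-centre it jams) and, once it is home, press the green start button. Leave the yellow gas detector, the blue disinfectant bottle and the green filter canister where they are.

Things in the scene. Friction and masses are not known exactly. Their poses are not given: they have to be found in the camera images.
- dryer: white small-parts dryer, fixed, its place varies: case 300 mm wide (y), 210 deep (x), 122 high, clear top, open towards the robot. Origin on the table under the middle of its mouth; +x into the case. Mouth 276 x 100 mm. Grey control pod at its right flank: x -0.055 to 0.055, y -0.21 to -0.15, 100 mm high
- mouth (a point): middle of the dryer's mouth, on top of the aluminium deck. The deck reaches 215 mm out in front of the mouth: a centre rail 60 mm wide and 14 mm high, with a 24 mm slot along its middle for the drawer's guide key, and side wings 1.5 mm lower, 250 mm over all
- drawer: loose steel tray on the deck, 1.2 kg, axes parallel to the dryer's, origin at the centre of its underside. 180 mm long (x), 240 wide (y), floor 5 mm thick, lips 17 mm high; at x -0.098 to -0.090 a blue front panel 296 mm wide, 94 high. Starts pulled out, origin at x -0.115 to -0.085 in the dryer's frame; home: panel against the case, origin at x +0.090
- drawer_handle (a point): middle of the drawer's handle, a polished, slippery black bar 12 mm thick, 240 wide, 45 mm in front of the panel, axis 48 mm above the table, at x -0.143 in the drawer's frame. Pushed here along +x the drawer slides with 2 to 8 N; its short rubber guide key (40 mm long, under the panel, 1.5 mm play each side) makes it twist and jam when it is pushed more than about 40 mm off-centre
- start (a joint): travel of the green start button, m: 0 out, 0.006 fully down (about 5 N, springs back); pressed counts beyond 0.004
- start_top (a point): centre of the top of the green start button, 30 mm across, 118 mm above the table on the dryer's control pod; pressed straight down
- chute: parts washer with drain chute, fixed, its place varies. Origin on the table under the middle of the chute's lip; +x points up the chute. Steel chute rising at 25 degrees, 50 mm wide inside, walls 28 mm, 60 mm over all; a post under it at x 0.09 to 0.11, the white washer (180 mm wide, 215 high) at x 0.14 to 0.35. The housings wait on it in single file behind the gate
- lip (a point): middle of the lower edge (lip) of the chute floor, 120 mm above the table
- gate (a joint): lift of the orange gate, m: 0 shut, 0.036 fully up. It slides straight up and drops shut by its own weight (120 g); beyond 0.028 all housings slide out under it. It is lifted from below by its bar
- gate_bar (a point): middle of the underside of the gate's bar, 75 mm above the table when shut. The bar is 90 mm wide across the chute and 10 thick, and hangs just behind the lip, at x 0.000 to 0.022 in the chute's frame. The basket's far rim lifts it; the housings fall in front of it, 0 to 70 mm in front of the lip
- basket: open steel basket 130 mm long (x), 100 wide (y), 42 high, walls and floor 4 mm, 0.2 kg. Origin at the centre of its underside. Its blue handle is an upright tab at the -x end
- basket_handle (a point): middle of the gripping part of the basket's handle tab, at x -0.067, 64 mm above the underside: 12 mm thick along the basket's x, 44 wide along y, rising from the rim (42 mm) to 80 mm above the underside
- mat: black drip mat 280 x 110 mm, 4 mm thick, fixed, its place varies, origin under its centre; the demand valves start on it
- table: the wooden bench, top at height 0; no washed housing may touch it
- housing1: washed exhalation-valve housing, a chunky black puck 42 mm across and 24 mm high with an orange face, 40 g, origin at its centre, z along its axis. It starts on the chute.
- housing2: washed exhalation-valve housing, a chunky black puck 42 mm across and 24 mm high with an orange face, 40 g, origin at its centre, z along its axis. It starts on the chute.
- housing3: washed exhalation-valve housing, a chunky black puck 42 mm across and 24 mm high with an orange face, 40 g, origin at its centre, z along its axis. It starts on the chute.
- valve1: demand valve: blue block 70 mm long (x), 38 mm wide (y), 40 mm high with a red button on top, 0.16 kg, origin at the centre of its underside; some are absent. It starts on the drip mat.
- valve2: demand valve: blue block 70 mm long (x), 38 mm wide (y), 40 mm high with a red button on top, 0.16 kg, origin at the centre of its underside; some are absent. It starts on the drip mat.
- valve3: demand valve: blue block 70 mm long (x), 38 mm wide (y), 40 mm high with a red button on top, 0.16 kg, origin at the centre of its underside; some are absent. It starts on the drip mat.
- valve4: demand valve: blue block 70 mm long (x), 38 mm wide (y), 40 mm high with a red button on top, 0.16 kg, origin at the centre of its underside; some are absent. It starts on the drip mat.
- detector: yellow gas detector lying flat, 120 x 62 x 34 mm; leave it alone
- disinfectant: blue disinfectant bottle, 64 mm across, 170 mm high, standing; leave it alone
- canister: green filter canister, 100 mm across, 82 mm high, standing; leave it alone
Things that resemble listed ones, but are neither listed nor needed, are in the scene too. What is shaped like the valve1 but brown or white is not meant.

How it is judged (in metres and radians):
On the way, in this order (a step that is already met when the one before it is completed fails the run):
1. every washed housing is in the basket while the basket is held up off the bench (x of housing1 in the frame of basket between -0.06 and 0.061 m and y of housing1 in the frame of basket between -0.047 and 0.047 m and z of housing1 in the frame of basket between 0 and 0.06 m and x of housing2 in the frame of basket between -0.06 and 0.061 m and y of housing2 in the frame of basket between -0.047 and 0.047 m and z of housing2 in the frame of basket between 0 and 0.06 m and x of housing3 in the frame of basket between -0.06 and 0.061 m and y of housing3 in the frame of basket between -0.047 and 0.047 m and z of housing3 in the frame of basket between 0 and 0.06 m and height (world z) of basket above 0.03 m), for 0.2 s.
2. the basket with the housings stands in the pulled-out drawer and every demand valve lies in the drawer (x of housing1 in the frame of basket between -0.06 and 0.061 m and y of housing1 in the frame of basket between -0.047 and 0.047 m and z of housing1 in the frame of basket between 0 and 0.06 m and x of housing2 in the frame of basket between -0.06 and 0.061 m and y of housing2 in the frame of basket between -0.047 and 0.047 m and z of housing2 in the frame of basket between 0 and 0.06 m and x of housing3 in the frame of basket between -0.06 and 0.061 m and y of housing3 in the frame of basket between -0.047 and 0.047 m and z of housing3 in the frame of basket between 0 and 0.06 m and x of basket in the frame of drawer between -0.085 and 0.085 m and y of basket in the frame of drawer between -0.113 and 0.113 m and z of basket in the frame of drawer between 0 and 0.014 m and angle between basket's own z axis and vertical below 0.15 rad and x of valve1 in the frame of drawer between -0.088 and 0.088 m and y of valve1 in the frame of drawer between -0.117 and 0.117 m and z of valve1 in the frame of drawer between 0 and 0.03 m and x of valve2 in the frame of drawer between -0.088 and 0.088 m and y of valve2 in the frame of drawer between -0.117 and 0.117 m and z of valve2 in the frame of drawer between 0 and 0.03 m and x of valve3 in the frame of drawer between -0.088 and 0.088 m and y of valve3 in the frame of drawer between -0.117 and 0.117 m and z of valve3 in the frame of drawer between 0 and 0.03 m and x of valve4 in the frame of drawer between -0.088 and 0.088 m and y of valve4 in the frame of drawer between -0.117 and 0.117 m and z of valve4 in the frame of drawer between 0 and 0.03 m and not ((x of valve1 in the frame of basket between -0.06 and 0.06 m and y of valve1 in the frame of basket between -0.046 and 0.046 m and z of valve1 in the frame of basket between 0 and 0.1 m)) and not ((x of valve2 in the frame of basket between -0.06 and 0.06 m and y of valve2 in the frame of basket between -0.046 and 0.046 m and z of valve2 in the frame of basket between 0 and 0.1 m)) and not ((x of valve3 in the frame of basket between -0.06 and 0.06 m and y of valve3 in the frame of basket between -0.046 and 0.046 m and z of valve3 in the frame of basket between 0 and 0.1 m)) and not ((x of valve4 in the frame of basket between -0.06 and 0.06 m and y of valve4 in the frame of basket between -0.046 and 0.046 m and z of valve4 in the frame of basket between 0 and 0.1 m)) and x of drawer in the frame of dryer below 0 m), for 0.2 s.
3. the drawer is pushed home (x of drawer in the frame of dryer above 0.085 m and angle between the x axis of drawer and the x axis of dryer, either way round below 0.05 rad and z of drawer in the frame of dryer below 0.02 m), for 0.2 s.
4. the start button is pressed with the drawer home (all of step 3 and value of joint start above 0.004 m), for 0.04 s.
At the end, for the whole second after the job is handed in: The drawer is home (panel within 5 mm of the case) and square; in it stand the basket, upright on the drawer floor with every housing inside, and every demand valve, lying on the drawer floor, not in the basket; the gate is shut and the start button released (all of step 3 and x of basket in the frame of drawer between -0.085 and 0.085 m and y of basket in the frame of drawer between -0.113 and 0.113 m and z of basket in the frame of drawer between 0 and 0.014 m and angle between basket's own z axis and vertical below 0.15 rad and x of housing1 in the frame of basket between -0.06 and 0.061 m and y of housing1 in the frame of basket between -0.047 and 0.047 m and z of housing1 in the frame of basket between 0 and 0.06 m and x of housing2 in the frame of basket between -0.06 and 0.061 m and y of housing2 in the frame of basket between -0.047 and 0.047 m and z of housing2 in the frame of basket between 0 and 0.06 m and x of housing3 in the frame of basket between -0.06 and 0.061 m and y of housing3 in the frame of basket between -0.047 and 0.047 m and z of housing3 in the frame of basket between 0 and 0.06 m and x of valve1 in the frame of drawer between -0.088 and 0.088 m and y of valve1 in the frame of drawer between -0.117 and 0.117 m and z of valve1 in the frame of drawer between 0 and 0.03 m and x of valve2 in the frame of drawer between -0.088 and 0.088 m and y of valve2 in the frame of drawer between -0.117 and 0.117 m and z of valve2 in the frame of drawer between 0 and 0.03 m and x of valve3 in the frame of drawer between -0.088 and 0.088 m and y of valve3 in the frame of drawer between -0.117 and 0.117 m and z of valve3 in the frame of drawer between 0 and 0.03 m and x of valve4 in the frame of drawer between -0.088 and 0.088 m and y of valve4 in the frame of drawer between -0.117 and 0.117 m and z of valve4 in the frame of drawer between 0 and 0.03 m and not ((x of valve1 in the frame of basket between -0.06 and 0.06 m and y of valve1 in the frame of basket between -0.046 and 0.046 m and z of valve1 in the frame of basket between 0 and 0.1 m)) and not ((x of valve2 in the frame of basket between -0.06 and 0.06 m and y of valve2 in the frame of basket between -0.046 and 0.046 m and z of valve2 in the frame of basket between 0 and 0.1 m)) and not ((x of valve3 in the frame of basket between -0.06 and 0.06 m and y of valve3 in the frame of basket between -0.046 and 0.046 m and z of valve3 in the frame of basket between 0 and 0.1 m)) and not ((x of valve4 in the frame of basket between -0.06 and 0.06 m and y of valve4 in the frame of basket between -0.046 and 0.046 m and z of valve4 in the frame of basket between 0 and 0.1 m)) and value of joint gate below 0.006 m and value of joint start below 0.002 m and linear speed of drawer below 0.02 m/s); the robot touches nothing.
It fails at once if a washed housing touches the bench (contact force between any of housing1, housing2, housing3 and table above 0.2 N).
It fails at once if the gate is lifted without the basket held up under the lip (value of joint gate above 0.012 m and (height (world z) of basket below 0.03 m or horizontal distance between basket and lip above 0.1 m)).
It fails at once if the drawer is forced: pushed by the fingers with more than 40 N (contact force between the fingers and drawer above 40 N).
It fails at once if the gas detector, the bottle or the filter canister is moved by more than 2 cm (distance of any of detector, disinfectant, canister from where it was at the start of the episode above 0.02 m).
Of valve1, valve2, valve3, valve4 only 2 to 4 are there at a start; the rules pass over those that are not, and their reading is None.
At some moment in a run one of valve1, valve2, valve3, valve4 may be knocked a few centimetres aside while the robot is not near it.
It also fails if it takes over 192 s, if anything falls off the work surface, if the arm or the gripper's body presses on something with over 40 N, if the wrist force passes 120 N, or if a joint passes its speed limit or range.

ROBOT

A 6-joint arm with a two-finger parallel gripper is mounted at the origin on the work surface. World frame = base frame: x ahead of the robot, y to its left, z up, the work surface at z = 0. Lengths are in mm, angles in rad, forces in N, time in s.
With the tool pointing down it reaches from about 350 to 875 mm from the base axis. Payload 4.2 kg.
Tool frame: the origin (TCP) lies at the very end of the fingers, on their centre line; the grasp point (between the pads) lies 19 mm behind it; z points along the fingers, y is the line along which they close (so a half turn about z gives the same grasp; the last joint's range is limited). The gripper opens to 85 mm and grips with 20 to 120 N. Pads are 22 mm wide; open, the fingers measure 114 mm over their backs; the gripper's body (76 mm by 85 mm) begins 54 mm behind the grasp point. The pads swing forward as they close: fully open they stand 13 mm farther back than shut.
Start: joints at [-0.98, 0.385, 0.008, 0, -1.194, -0.259], TCP at [203.606, -590.884, 231.312] pointing down, gripper open.
Joint ranges: [-3.14, 3.14], [-1.21, 2.06], [-1.07, 1.41], [-3.16, 2.05], [-2.99, -0.16], [-3.1, 3.1]. Speed limits (rad/s): [2.79, 2.79, 3.14, 3.14, 3.14, 3.14].

INTERFACE

Orientations are given as a unit quaternion [x, y, z, w].
In Python, from bench import arm, optics gives the robot as it stands. The module is installed in compiled form; this text tells all that it offers.
- The arm moves only by the tool step_arm, never from a script. Its argument "motion" is a list of rows, each an object with "dr": the turn, a rotation vector about the tool's x, y, z in units of 8 degrees (1.0 is 8 degrees), a list of three; "slide": the shift along the tool's x, y, z in mm, a list of three; "jaw": the finger opening in mm, from 0 to 85.4. A call has exactly 8 rows; each row is the pose to reach, as a shift and turn from the pose commanded when the call began, along the tool's axes at that moment; what a row does not reach only later rows make up. A row lasts 1/8 s, in which the tool goes at most 62.5 mm and 10.7 degrees, less where a joint would pass 70% of its speed; a pose out of reach is approached as far as the arm can. A call with a gripper value outside its range is refused whole. The fingers move at their own pace and stop on an object; the grip force is fixed at half the most. Time passes only in rows, so rows that repeat a pose let the fingers close, or fill a call up. It gives the time, the measured TCP pose, the force, the opening and the grip force at its end, in the units of the state.
- arm.read_state(): the state, without advancing time (a new reading comes with each control period).
- optics.get_image(name): name is "scene" or "side" or "wrist"; returns the picture (420x560x3 uint8, blue, green, red); there is no depth.
- optics.camera_info(name): a dict with "camera_matrix" (3x3 intrinsics, pixels), "view" (4x4, takes a point from world to camera coordinates); the wrist camera has in their place "T_tool_cam" (4x4, takes a point from camera to tool coordinates, whose origin is the TCP and whose axes are the flange's). Camera axes: x right, y up, looking along -z (the intrinsics and any distortion apply to the point x, -y, -z); pixel columns grow to the right and rows downward; lengths in mm; the calibration is good to about 2 mm. A picture is of the moment at which its call begins: read the wrist's pose just before it. camera_info takes no time and is no camera call.
- arm.job_done(): hands the job in; it is judged then, once.
The state is a dict: "clock": time; "joints": joint angles; "joint_vel": joint speeds; "joint_efforts": joint torques, N m; "position": TCP position; "ee_rot": TCP orientation; "contact_force": force on the tool from outside, world axes, zero at the start; "wrist_torque": the same for the moment, N m; "gripper_width": finger opening in mm; "grasp_force": force on a finger pad.
Only numpy, scipy, OpenCV 4.12 (cv2) and the standard library are available. Lean on these libraries where they do the work, as an engineer would, in place of code of your own. Each camera call takes 0.05 s, during which the arm holds its last target. There are 200 camera calls.

## Working session

There is one attempt and no reset: what is moved stays moved. The work goes in short steps, Python scripts to look and compute and a tool call to move; the robot and the scene stay as the last step left them, time stands still between calls to the robot, and variables do not carry over. Pictures are saved under pics/ and viewed, at most 14 in all, crops included, and the job is handed in when it is done.

Besides the shell and the picture viewer there is one more tool, called after "Emit:" as name(argument=value, ...) on one line, values as JSON. step_arm: Moves the arm, as the interface text tells. Its arguments: {"type":"object","properties":{"motion":{"type":"array","items":{"type":"object","properties":{"dr":{"type":"array","items":{"type":"number"}},"slide":{"type":"array","items":{"type":"number"}},"jaw":{"type":"number"}}}}},"required":["motion"]}

```bash
mkdir -p pics; cat > h.py <<'E'
import numpy as np, cv2
from bench import arm, optics
from scipy.spatial.transform import Rotation as R
def cam(n):
    i=optics.camera_info(n); K=np.array(i["camera_matrix"])
    if n!="wrist": return K,np.array(i["view"])
    s=arm.read_state(); T=np.eye(4); T[:3,:3]=R.from_quat(s["ee_rot"]).as_matrix(); T[:3,3]=s["position"]
    return K,np.linalg.inv(T@np.array(i["T_tool_cam"]))
def snap(n,f):
    K,V=cam(n); im=optics.get_image(n); cv2.imwrite("pics/"+f+".png",im); np.savez("pics/"+f+".npz",K=K,V=V); return im
def ray(f,u,v):
    d=np.load("pics/"+f+".npz"); K,V=d["K"],d["V"]; q=np.linalg.inv(K)@[u,v,1]; q=np.array([q[0],-q[1],-q[2]])
    C=np.linalg.inv(V); return C[:3,3],C[:3,:3]@q
def at(f,u,v,z):
    o,r=ray(f,u,v); return (o+r*(z-o[2])/r[2]).round(1)
def proj(f,P):
    d=np.load("pics/"+f+".npz"); p=(d["V"]@np.r_[P,1])[:3]; q=d["K"]@[p[0],-p[1],-p[2]]; return (q[:2]/q[2]).round(1)
E
python3 - <<'E'
from h import *
for n in ["scene","side","wrist"]:
    snap(n,n+"0"); print(n,optics.camera_info(n))
print(arm.read_state())
E
```

```text
scene {'camera_matrix': array([[495.45518918,   0.        , 272.1185334 ],
       [  0.        , 495.45518918, 216.25465275],
       [  0.        ,   0.        ,   1.        ]]), 'view': array([[ 9.92267356e-02,  9.95052443e-01, -4.96890859e-03,
        -7.57324731e+00],
       [-6.09434476e-01,  6.47187780e-02,  7.90190546e-01,
         2.02719907e+02],
       [ 7.86602616e-01, -7.53798042e-02,  6.12841097e-01,
        -2.10014114e+03],
       [ 0.00000000e+00,  0.00000000e+00,  0.00000000e+00,
         1.00000000e+00]])}
side {'camera_matrix': array([[544.54141091,   0.        , 280.64655213],
       [  0.        , 544.54141091, 208.51485899],
       [  0.        ,   0.        ,   1.        ]]), 'view': array([[ 9.83786017e-01, -1.79104865e-01, -9.30162133e-03,
        -5.09398942e+02],
       [ 1.00606801e-01,  5.08190775e-01,  8.55348121e-01,
        -1.36421112e+02],
       [-1.48470011e-01, -8.42415327e-01,  5.17970146e-01,
        -1.45383818e+03],
       [ 0.00000000e+00,  0.00000000e+00,  0.00000000e+00,
         1.00000000e+00]])}
wrist {'camera_matrix': array([[331.6701452
[... 514 characters left out ...]
s': array([-9.80383129e-01,  3.85387916e-01,  6.91309525e-03, -3.42008842e-04,
       -1.19400406e+00, -2.58619112e-01]), 'joint_vel': array([-0.00047666, -0.00212781,  0.0029583 ,  0.00175855,  0.00090381,
       -0.00056644]), 'joint_efforts': array([-8.98208373e-05, -3.92678225e+01,  1.88582593e+01,  4.18863237e+00,
       -3.38385660e-03,  2.70624525e-06]), 'position': array([ 203.46038492, -590.47869594,  230.4591056 ]), 'ee_rot': array([-1.65074876e-01,  9.86280666e-01,  8.32072500e-04, -2.01658101e-04]), 'contact_force': array([-0.07415812, -0.12509421, -0.0958258 ]), 'wrist_torque': array([-0.00092533,  0.00523628, -0.01322827]), 'grasp_force': 0.0, 'gripper_width': 85.3712608078495}
```

View pics/scene0.png

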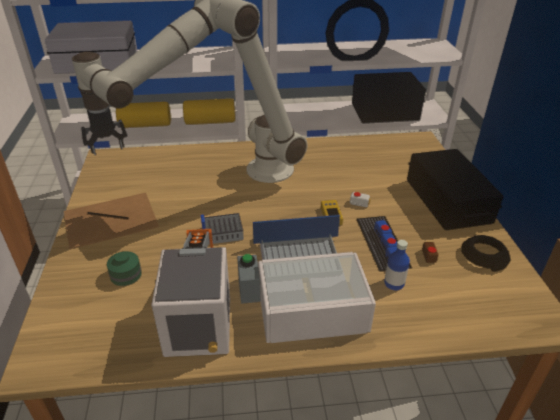

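View pics/side0.png

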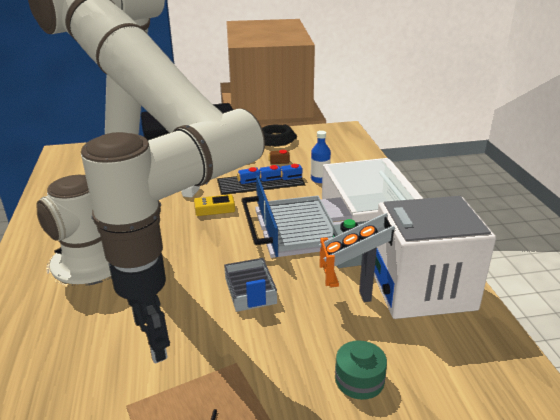

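Scene picture: basket at (222,230) with its blue tab at (203,223), chute lip near (195,245), dryer/drawer at (300,270), and three blue valves on the mat near (385,235). Possible mix-ups: the brown block (430,250), white block (360,200) and bottle (397,268) are not valves. The side picture shows three blue valves at (249,177), (271,175) and (294,173), and the brown block at (280,157).

```bash
python3 - <<'E'
from h import *
a=cv2.imread("pics/scene0.png")[190:310,180:420]; b=cv2.imread("pics/side0.png")[140:320,170:410]
cv2.imwrite("pics/c1.png",cv2.resize(a,None,fx=3.3,fy=3.3,interpolation=cv2.INTER_CUBIC)); cv2.imwrite("pics/c2.png",cv2.resize(b,None,fx=3.3,fy=3.3,interpolation=cv2.INTER_CUBIC))
E
```

```text
(no output)
```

View pics/c1.png

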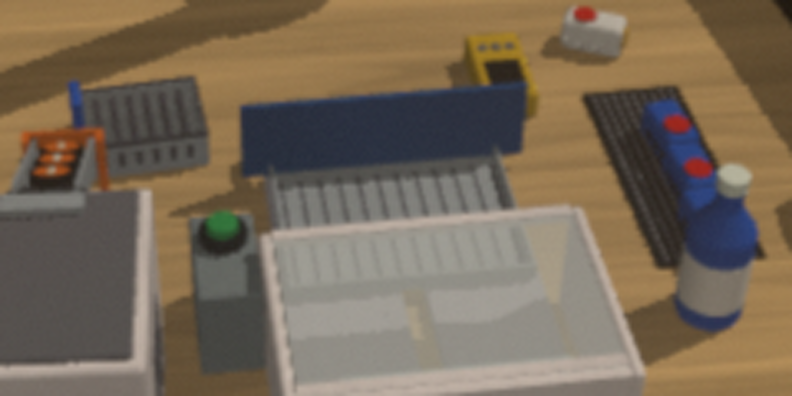

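View pics/c2.png

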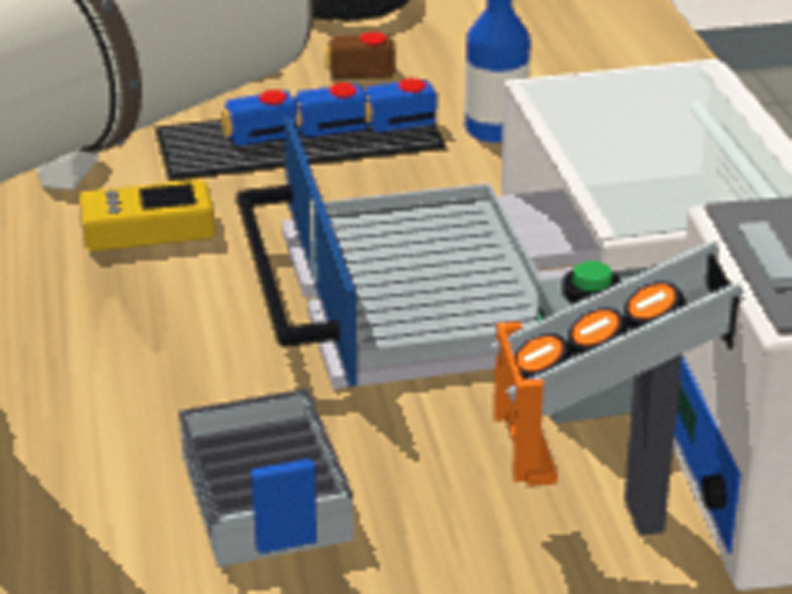

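Crop 1 and crop 2 show the basket, tab (253–315, 461–552 in the side crop), drawer with blue panel and black handle bar, gate with its bar foot at (535,480), three orange-faced housings, three blue valves at about (258,118), (330,110), (400,105), and the brown decoy at (362,55). Green button at (593,268) / (223,222).

```bash
cat >> h.py <<'E'
def tri(f1,p1,f2,p2):
    (o1,d1),(o2,d2)=ray(f1,*p1),ray(f2,*p2); d1/=np.linalg.norm(d1); d2/=np.linalg.norm(d2)
    s=np.linalg.lstsq(np.c_[d1,-d2],o2-o1,rcond=None)[0]; a=o1+s[0]*d1; b=o2+s[1]*d2
    return ((a+b)/2).round(1), np.linalg.norm(a-b).round(1)
E
python3 - <<'E'
from h import *
S=lambda x,y:(180+x/3.3,190+y/3.3); D=lambda x,y:(170+x/3.3,140+y/3.3)
for n,a,b in [("button",(223,222),(593,268)),("panel+y",(523,85),(288,122)),("panel-y",(241,103),(353,295)),("tab -",(75,85),(284,464)),("gate top",(62,130),(518,350)),("valve near",(678,124),(272,97)),("valve mid",(698,168),(343,89))]:
    print(n,tri("scene0",S(*a),"side0",D(*b)))
for n,p,z in [("rim farL",(183,410),42),("rim farR",(310,393),42),("rim nearR",(352,515),42),("tabL",(253,468),80),("tabR",(315,461),80),("bar a",(520,483),75),("bar b",(555,480),75),("bar far",(497,415),75),("h+",(240,192),54),("h-",(285,340),54),("vN",(272,97),46),("vM",(343,89),46),("vF",(412,84),46),("mat",(160,128),4),("mat",(170,176),4),("mat",(445,150),4)]:
    print(n,at("side0",*D(*p),z))
E
```

```text
button (array([ 673.8, -132.2,  119.8]), np.float64(3.0))
panel+y (array([481.7, 185.4, 102.5]), np.float64(1.0))
panel-y (array([ 488.5, -105.5,  105.1]), np.float64(5.2))
tab - (array([ 410.8, -273.8,   83.2]), np.float64(3.1))
gate top (array([ 574.7, -276.7,  157.8]), np.float64(0.4))
valve near (array([488.2, 354.2,  42.2]), np.float64(1.7))
valve mid (array([560.6, 354.2,  43.7]), np.float64(2.3))
rim farL [ 351.4 -145.9   42. ]
rim farR [ 449.2 -143.1   42. ]
rim nearR [ 456.1 -289.8   42. ]
tabL [ 390.3 -272.2   80. ]
tabR [ 433.5 -272.8   80. ]
bar a [ 568.7 -317.1   75. ]
bar b [ 593.1 -318.5   75. ]
bar far [ 571.7 -239.5   75. ]
h+ [431.5 152.6  54. ]
h- [438.3 -86.1  54. ]
vN [487.1 348.5  46. ]
vM [559.6 351.9  46. ]
vF [630.  349.1  46. ]
mat [375.3 384.1   4. ]
mat [376.6 282.9   4. ]
mat [649.8 281.9   4. ]
```

```bash
cat >> h.py <<'E'
def plan(*wps):
    """wps: (x,y,z,yaw of tool y deg) -> slide mm and dr (8deg units) from the present pose"""
    s=arm.read_state(); R0=R.from_quat(s["ee_rot"])
    for x,y,z,w in wps:
        c,n=np.cos(np.radians(w)),np.sin(np.radians(w)); M=np.array([[-n,c,0],[c,n,0],[0,0,-1]]).T
        M=np.c_[[n,-c,0],[c,n,0],[0,0,-1]]
        M[:,0]=np.cross(M[:,1],M[:,2])
        print("slide",R0.inv().apply(np.array([x,y,z])-s["position"]).round(1).tolist(),"dr",((R0.inv()*R.from_matrix(M)).as_rotvec(degrees=True)/8).round(2).tolist())
E
python3 -c "
from h import *
plan((412,-272,220,-90))"
```

```text
slide [-300.9, 233.2, 10.8] dr [0.0, 0.02, -20.12]
```

Emit:
step_arm(motion=[{"slide": [-50,40,5],"dr": [0,0,-1.3],"jaw": 50},{"slide": [-100,80,10],"dr": [0,0,-2.6],"jaw": 50},{"slide": [-150,117,10],"dr": [0,0,-3.9],"jaw": 50},{"slide": [-200,155,10],"dr": [0,0,-5.2],"jaw": 50},{"slide": [-250,194,10],"dr": [0,0,-6.5],"jaw": 50},{"slide": [-301,233,10],"dr": [0,0,-7.8],"jaw": 50},{"slide": [-301,233,10],"dr": [0,0,-9.1],"jaw": 50},{"slide": [-301,233,10],"dr": [0,0,-10.4],"jaw": 50}])

```text
clock: 1.15
position: [412.9, -271.2, 221.2]
ee_rot: [0.781, -0.624, -0.0, -0.0]
contact_force: [0.3, -0.4, -1.0]
gripper_width: 49.8
grasp_force: 0.0
```

Emit:
step_arm(motion=[{"slide": [0,0,0],"dr": [0,0,-1.3],"jaw": 50},{"slide": [0,0,0],"dr": [0,0,-2.6],"jaw": 50},{"slide": [0,0,0],"dr": [0,0,-3.9],"jaw": 50},{"slide": [0,0,0],"dr": [0,0,-5.2],"jaw": 50},{"slide": [0,0,0],"dr": [0,0,-6.5],"jaw": 50},{"slide": [0,0,0],"dr": [0,0,-7.8],"jaw": 50},{"slide": [0,0,0],"dr": [0,0,-9.1],"jaw": 50},{"slide": [0,0,0],"dr": [0,0,-9.7],"jaw": 50}])

```text
clock: 2.15
position: [412.0, -272.4, 221.0]
ee_rot: [1.0, -0.0, -0.0, -0.0]
contact_force: [0.3, -0.5, -0.9]
gripper_width: 49.7
grasp_force: 0.0
```

```bash
python3 -c "
from h import *
im=snap('wrist','w1'); s=arm.read_state(); print(s['position'],s['joints'],s['clock'],s['gripper_width'])
plan((412,-272,200,-90))
cv2.imwrite('pics/w1b.png',cv2.resize(im,(800,600),interpolation=cv2.INTER_CUBIC))"
```

```text
[ 412.06550718 -272.43735515  221.03558172] [-2.54861417e-01  1.69904611e-01 -3.20348021e-01 -1.87346056e-04
 -1.08115552e+00  1.82692005e+00] 2.2 49.97182249835489
slide [-0.1, -0.4, 21.0] dr [-0.0, 0.0, 0.01]
```

View pics/w1b.png

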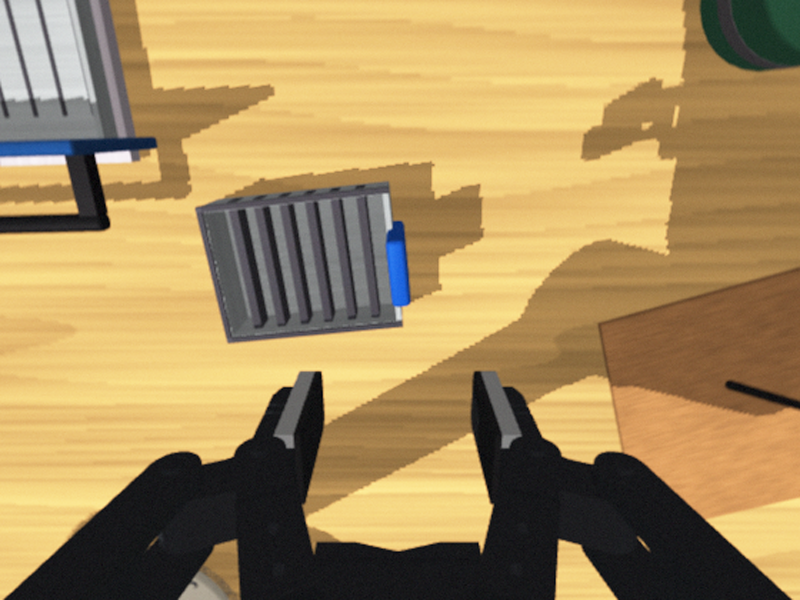

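Wrist view: basket rim corners at (197,207), (388,183), (402,325), (230,342); blue tab top centre near (400,263). No gate visible here.

```bash
python3 -c "
from h import *
p=[at('w1',u*.7,v*.7,42)[:2] for u,v in [(197,207),(388,183),(402,325),(230,342)]]
for a in p: print(a)
c=np.mean(p,0); ax=(p[0]+p[3]-p[1]-p[2])/2; print(c,ax,np.linalg.norm(ax),np.degrees(np.arctan2(ax[1],ax[0])), p[1]-p[2])
u=ax/np.linalg.norm(ax); print('handle',c-67*u)
for q in [(393,224),(404,222),(410,303),(398,306),(400,263)]: print(at('w1',q[0]*.7,q[1]*.7,80))
"
```

```text
[ 446.  -137.2]
[ 461.8 -266.4]
[ 359.3 -275.9]
[ 345.8 -147.7]
[ 403.225 -206.8  ] [-14.65 128.7 ] 129.53112560307656 96.49406128134083 [102.5   9.5]
handle [ 410.80271536 -273.37010012]
[ 441.6 -269.9   80. ]
[ 442.8 -276.5   80. ]
[ 390.7 -280.6   80. ]
[ 388.7 -272.9   80. ]
[ 417.2 -274.2   80. ]
```

```bash
python3 -c "
from h import *
plan((412.5,-273.5,110,-84),(412.5,-273.5,46,-84))"
```

```text
slide [0.5, 1.1, 111.0] dr [-0.0, 0.0, -0.74]
slide [0.5, 1.1, 175.0] dr [-0.0, 0.0, -0.74]
```

Emit:
step_arm(motion=[{"slide": [0.5,1,30],"dr": [0,0,-0.75],"jaw": 50},{"slide": [0.5,1,70],"dr": [0,0,-0.75],"jaw": 50},{"slide": [0.5,1,110],"dr": [0,0,-0.75],"jaw": 50},{"slide": [0.5,1,145],"dr": [0,0,-0.75],"jaw": 50},{"slide": [0.5,1,165],"dr": [0,0,-0.75],"jaw": 50},{"slide": [0.5,1,175],"dr": [0,0,-0.75],"jaw": 50},{"slide": [0.5,1,175],"dr": [0,0,-0.75],"jaw": 50},{"slide": [0.5,1,175],"dr": [0,0,-0.75],"jaw": 5}])

```text
clock: 3.2
position: [413.5, -273.8, 47.2]
ee_rot: [0.999, 0.051, 0.001, 0.0]
contact_force: [0.5, -0.0, -0.9]
gripper_width: 32.9
grasp_force: 0.0
```

Emit:
step_arm(motion=[{"slide": [0,0,0],"dr": [0,0,0],"jaw": 5},{"slide": [0,0,0],"dr": [0,0,0],"jaw": 5},{"slide": [0,0,0],"dr": [0,0,0],"jaw": 5},{"slide": [0,0,0],"dr": [0,0,0],"jaw": 5},{"slide": [0,0,0],"dr": [0,0,0],"jaw": 5},{"slide": [0,0,-8],"dr": [0,0,0],"jaw": 5},{"slide": [0,0,-16],"dr": [0,0,0],"jaw": 5},{"slide": [0,0,-20],"dr": [0,0,0],"jaw": 5}])

```text
clock: 4.2
position: [412.9, -273.6, 66.9]
ee_rot: [0.999, 0.051, 0.0, 0.0]
contact_force: [1.2, -0.4, -2.2]
gripper_width: 11.1
grasp_force: 58.5
```

```bash
python3 -c "
from h import *
plan((395,-285,100,180))"
```

```text
slide [-18.9, 9.5, -33.1] dr [-0.0, -0.01, 11.98]
```

Emit:
step_arm(motion=[{"slide": [-5,2,-15],"dr": [0,0,0.8],"jaw": 5},{"slide": [-10,5,-33],"dr": [0,0,2],"jaw": 5},{"slide": [-19,9.5,-33],"dr": [0,0,3.2],"jaw": 5},{"slide": [-19,9.5,-33],"dr": [0,0,4.4],"jaw": 5},{"slide": [-19,9.5,-33],"dr": [0,0,5.6],"jaw": 5},{"slide": [-19,9.5,-33],"dr": [0,0,6.8],"jaw": 5},{"slide": [-19,9.5,-33],"dr": [0,0,8],"jaw": 5},{"slide": [-19,9.5,-33],"dr": [0,0,9.2],"jaw": 5}])

```text
clock: 5.2
position: [394.4, -284.8, 99.2]
ee_rot: [0.828, -0.56, -0.0, 0.0]
contact_force: [-0.9, -0.7, -1.6]
gripper_width: 10.9
grasp_force: 58.5
```

Emit:
step_arm(motion=[{"slide": [0,0,0],"dr": [0,0,1],"jaw": 5},{"slide": [0,0,0],"dr": [0,0,2],"jaw": 5},{"slide": [0,0,0],"dr": [0,0,2.5],"jaw": 5},{"slide": [0,0,0],"dr": [0,0,2.8],"jaw": 5},{"slide": [0,0,0],"dr": [0,0,2.8],"jaw": 5},{"slide": [0,0,0],"dr": [0,0,2.8],"jaw": 5},{"slide": [0,0,0],"dr": [0,0,2.8],"jaw": 5},{"slide": [0,0,0],"dr": [0,0,2.8],"jaw": 5}])

```text
clock: 6.2
position: [394.8, -284.9, 99.3]
ee_rot: [-0.706, 0.708, 0.0, -0.0]
contact_force: [0.2, 0.4, -1.5]
gripper_width: 11.1
grasp_force: 58.5
```

```bash
python3 - <<'E'
from h import *
s=arm.read_state(); print(s['position'],s['joints'],s['clock'],s['gripper_width'])
a=snap('scene','s2')[210:360,120:260]; b=snap('side','d2')[180:330,240:500]; w=snap('wrist','w2')
z=lambda i,f:cv2.resize(i,None,fx=f,fy=f,interpolation=cv2.INTER_CUBIC)
A=np.zeros((600,800,3),np.uint8); x=z(b,3); A[:450,:780]=x; cv2.imwrite('pics/c3.png',A[:450])
B=np.zeros((600,800,3),np.uint8); B[:600,:560]=z(a,4); cv2.imwrite('pics/c4.png',B[:,:560])
E
```

```text
[ 394.82806427 -284.90157824   99.32117332] [-2.90660540e-01  2.99746225e-01 -5.02671709e-01 -2.55625989e-06
 -7.68462549e-01  2.87532544e-01] 6.2 11.12131514996039
```

View pics/c3.png

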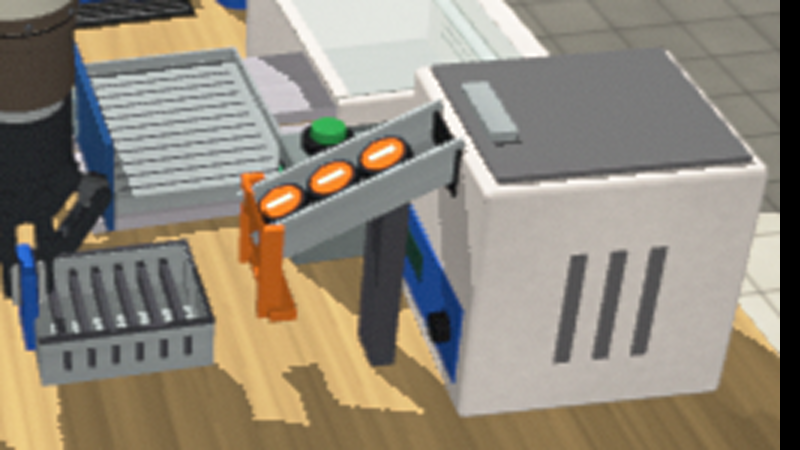

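View pics/c4.png

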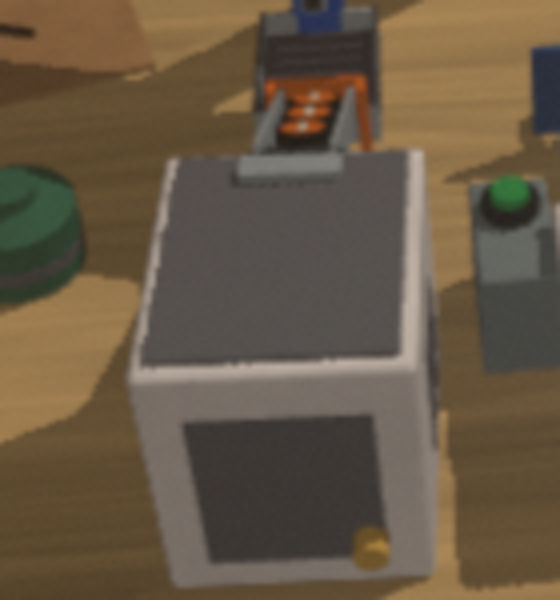

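Side crop: gate bar foot bottom at (262–296, 320), gate top front at (250,178)–(272,228), basket rim corners at (50,262), (185,242), (212,322), (38,335). Scene crop: washer roof corners (168,158), (418,150), (430,368), (132,378).

```bash
python3 - <<'E'
from h import *
S=lambda x,y:(120+x/4,210+y/4); D=lambda x,y:(240+x/3,180+y/3)
for p in [(168,158),(418,150),(430,366),(132,378)]: print('washS',at('s2',*S(*p),215))
for p in [(418,65),(665,50),(762,170),(490,195)]: print('washD',at('d2',*D(*p),215))
for p in [(260,321),(296,317),(242,260)]: print('bar',at('d2',*D(*p),75))
for p in [(265,75),(366,77)]: print('gatetopS',at('s2',*S(*p),158))
for p in [(244,175),(264,176),(262,227),(285,227)]: print('gatetopD',at('d2',*D(*p),158))
print(tri('s2',S(265,75),'d2',D(262,228)),tri('s2',S(366,77),'d2',D(244,175)))
b=[at('d2',*D(*p),96.3) for p in [(50,262),(185,242),(212,322),(38,335)]]; print('rim',b)
E
```

```text
washS [ 723.2 -369.8  215. ]
washS [ 732.9 -197.4  215. ]
washS [ 934.7 -194.8  215. ]
washS [ 925.6 -376.4  215. ]
washD [ 718. -204.  215.]
washD [ 917.  -219.6  215. ]
washD [ 906.4 -389.7  215. ]
washD [ 708.1 -382.   215. ]
bar [ 566.2 -318.8   75. ]
bar [ 594.  -319.4   75. ]
bar [ 571. -243.   75.]
gatetopS [ 567.5 -315.2  158. ]
gatetopS [ 578.2 -237.5  158. ]
gatetopD [ 569.6 -245.   158. ]
gatetopD [ 584.3 -249.2  158. ]
gatetopD [ 566.3 -312.8  158. ]
gatetopD [ 582.7 -316.   158. ]
(array([ 566.3, -314.9,  157.8]), np.float64(1.6)) (array([ 571.6, -237.8,  152.8]), np.float64(0.2))
rim [array([ 417.8, -244.2,   96.3]), array([ 525.4, -239. ,   96.3]), array([ 524.2, -338.3,   96.3]), array([ 396.9, -328.6,   96.3])]
```

```bash
python3 -c "
from h import *
plan((395,-269,62,177),(451,-272,62,177),(451,-272,112,177))"
```

```text
slide [-15.9, -0.1, 37.3] dr [0.0, 0.0, 0.35]
slide [-13.1, -56.1, 37.3] dr [0.0, 0.0, 0.35]
slide [-13.1, -56.1, -12.7] dr [0.0, 0.0, 0.35]
```

Emit:
step_arm(motion=[{"slide": [-8,0,15],"dr": [0,0,0.35],"jaw": 5},{"slide": [-16,0,37],"dr": [0,0,0.35],"jaw": 5},{"slide": [-16,0,37],"dr": [0,0,0.35],"jaw": 5},{"slide": [-15,-15,37],"dr": [0,0,0.35],"jaw": 5},{"slide": [-14,-35,37],"dr": [0,0,0.35],"jaw": 5},{"slide": [-13,-56,37],"dr": [0,0,0.35],"jaw": 5},{"slide": [-13,-56,37],"dr": [0,0,0.35],"jaw": 5},{"slide": [-13,-56,37],"dr": [0,0,0.35],"jaw": 5}])

```text
clock: 7.35
position: [451.0, -272.2, 62.6]
ee_rot: [-0.688, 0.725, -0.0, 0.0]
contact_force: [-0.2, 0.1, -1.3]
gripper_width: 11.1
grasp_force: 58.8
```

```bash
python3 - <<'E'
from h import *
b=snap('side','d3')[180:330,300:500]; a=snap('scene','s3')[210:285,170:230]; 
z=lambda i,f:cv2.resize(i,None,fx=f,fy=f,interpolation=cv2.INTER_CUBIC)
A=np.zeros((450,800,3),np.uint8); A[:450,:500]=z(b[:150,:166],3)[:,:498].repeat(1,1) if 0 else cv2.resize(b[:,:166],(500,450),interpolation=cv2.INTER_CUBIC); A[:375,500:]=z(a,5); cv2.imwrite('pics/c5.png',A)
plan((451,-272,62,177))
E
```

```text
slide [-0.2, -0.6, 0.5] dr [0.0, 0.0, -0.0]
```

View pics/c5.png

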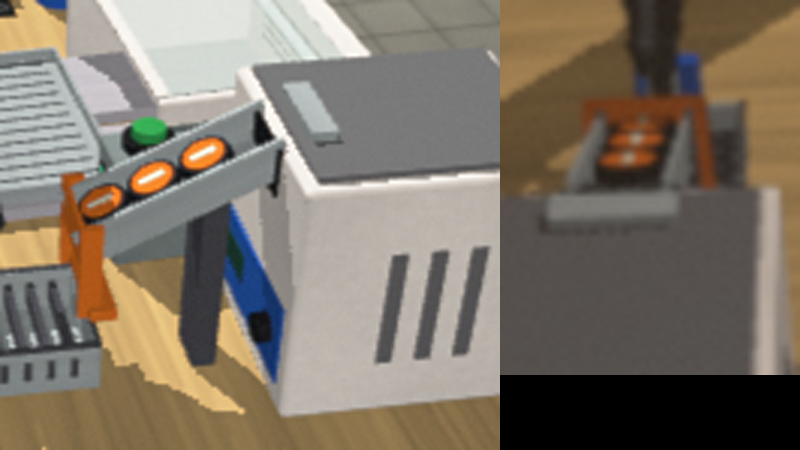

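```bash
python3 - <<'E'
from h import *
k=500/166
D=lambda x,y:(300+x/k,180+y/3); S=lambda x,y:(170+(x-500)/5,210+y/5)
print('rim corner',at('d3',*D(101,348),58.6)); print('bar',at('d3',*D(80,319),75),at('d3',*D(116,315),75))
u=np.array([np.cos(np.radians(-3)),np.sin(np.radians(-3))]); n=np.array([-u[1],u[0]]); h=np.array([451,-272.2])
for a,b in [(132,-50),(132,50),(2,50)]:
    P=np.r_[h+a*u+b*n,58.6]; d=proj('d3',P); s=proj('s3',P); print(P.round(1),'c5 side',(d-[300,180])*[k,3],'scene',(s-[170,210])*5+[500,0])
print('basket right edge from scene',at('s3',*S(747,105),58.6),at('s3',*S(744,180),58.6))
for p in [(585,103),(708,100)]: print(at('s3',*S(*p),158))
print('handle tab top scene', at('s3',*S(700,58),96),at('s3',*S(680,58),96))
E
```

```text
rim corner [ 579.  -333.2   58.6]
bar [ 566.5 -316.5   75. ] [ 594.3 -317.1   75. ]
[ 580.2 -329.    58.6] c5 side [101.20481928 344.1       ] scene [576. 228.]
[ 585.4 -229.2   58.6] c5 side [ 75. 264.] scene [733.  222.5]
[ 455.6 -222.4   58.6] c5 side [-85.84337349 277.8       ] scene [741.   94.5]
basket right edge from scene [ 467.5 -218.4   58.6] [ 544.6 -221.5   58.6]
[ 576.8 -312.6  158. ]
[ 581.9 -237.2  158. ]
handle tab top scene [ 460.3 -247.    96. ] [ 458.9 -260.4   96. ]
```

Emit:
step_arm(motion=[{"slide": [0,-3,0],"dr": [0,0,0],"jaw": 5},{"slide": [0,-3,-8],"dr": [0,0,0],"jaw": 5},{"slide": [0,-3,-16],"dr": [0,0,0],"jaw": 5},{"slide": [0,-3,-24],"dr": [0,0,0],"jaw": 5},{"slide": [0,-3,-32],"dr": [0,0,0],"jaw": 5},{"slide": [0,-3,-40],"dr": [0,0,0],"jaw": 5},{"slide": [0,-3,-46],"dr": [0,0,0],"jaw": 5},{"slide": [0,-3,-50],"dr": [0,0,0],"jaw": 5}])

```text
clock: 8.45
position: [453.7, -272.2, 112.7]
ee_rot: [-0.688, 0.725, 0.0, -0.0]
contact_force: [0.0, 0.3, -3.4]
gripper_width: 11.3
grasp_force: 58.6
```

Emit:
step_arm(motion=[{"slide": [0,0,0],"dr": [0,0,0],"jaw": 5},{"slide": [0,0,0],"dr": [0,0,0],"jaw": 5},{"slide": [0,0,0],"dr": [0,0,0],"jaw": 5},{"slide": [0,0,0],"dr": [0,0,0],"jaw": 5},{"slide": [0,0,0],"dr": [0,0,0],"jaw": 5},{"slide": [0,0,0],"dr": [0,0,0],"jaw": 5},{"slide": [0,0,0],"dr": [0,0,0],"jaw": 5},{"slide": [0,0,0],"dr": [0,0,0],"jaw": 5}])

```text
clock: 9.45
position: [453.9, -272.3, 112.3]
ee_rot: [-0.688, 0.725, 0.0, -0.0]
contact_force: [-0.7, 0.1, -4.6]
gripper_width: 11.1
grasp_force: 60.2
```

```bash
python3 - <<'E'
from h import *
b=snap('side','d4')[180:310,280:440]; print(arm.read_state()['contact_force'],arm.read_state()['position'])
cv2.imwrite('pics/c6.png',cv2.resize(b,None,fx=4,fy=4,interpolation=cv2.INTER_CUBIC))
E
```

```text
[-0.35975685  0.17482519 -4.1910186 ] [ 453.83087241 -272.24330322  112.30542832]
```

View pics/c6.png

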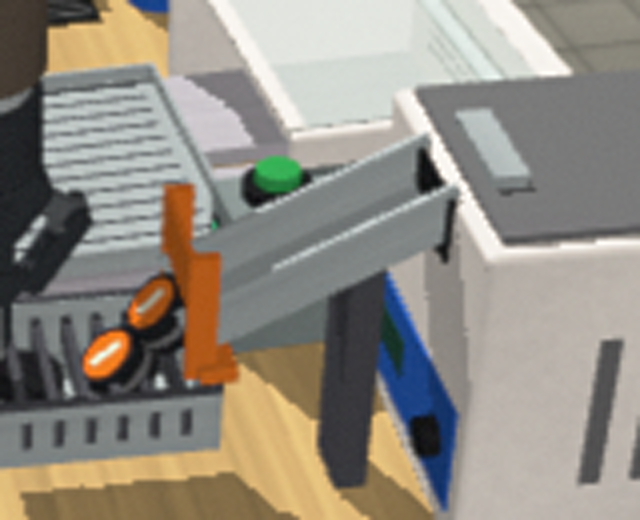

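The chute is empty and the housings are in the basket (two visible at (108,358) and (152,303) in the crop; wrist force up by 3 N). Lower gently, then back away.

Emit:
step_arm(motion=[{"slide": [0,0,6],"dr": [0,0,0],"jaw": 5},{"slide": [0,0,12],"dr": [0,0,0],"jaw": 5},{"slide": [0,0,18],"dr": [0,0,0],"jaw": 5},{"slide": [0,0,24],"dr": [0,0,0],"jaw": 5},{"slide": [0,0,32],"dr": [0,0,0],"jaw": 5},{"slide": [0,0,40],"dr": [0,0,0],"jaw": 5},{"slide": [0,0,46],"dr": [0,0,0],"jaw": 5},{"slide": [0,0,47],"dr": [0,0,0],"jaw": 5}])

```text
clock: 10.5
position: [453.7, -272.2, 64.8]
ee_rot: [-0.688, 0.725, 0.0, -0.0]
contact_force: [0.4, 0.5, -2.8]
gripper_width: 11.8
grasp_force: 60.5
```

```bash
python3 - <<'E'
from h import *
b=snap('side','d5')[180:310,280:440]; a=snap('scene','s5')[200:265,170:230]; print(arm.read_state()['contact_force'],arm.read_state()['position'])
A=np.zeros((520,800,3),np.uint8);A[:,:440]=cv2.resize(b[:,:110],(440,520),interpolation=cv2.INTER_CUBIC);A[:390,440:]=cv2.resize(a,(360,390),interpolation=cv2.INTER_CUBIC)
cv2.imwrite('pics/c7.png',A)
E
```

```text
[-0.2681757  -0.16008131 -2.70941258] [ 454.04280779 -272.31805575   65.34081897]
```

View pics/c7.png

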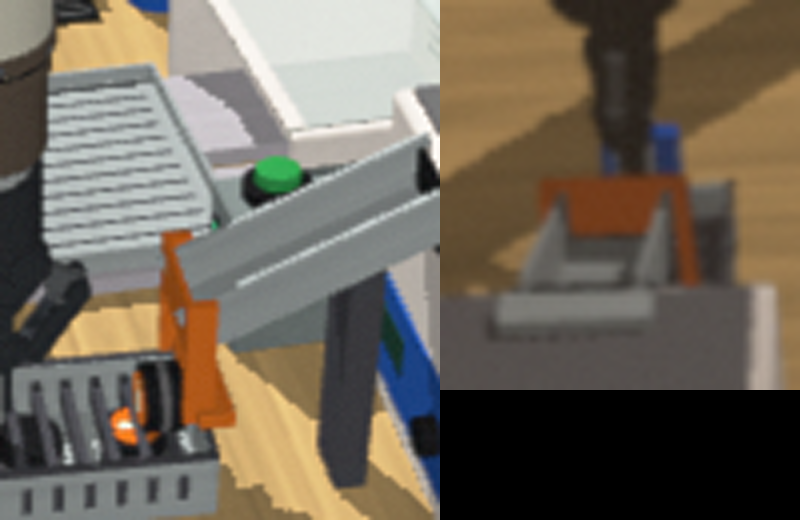

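Gate is shut, chute empty; a housing stands on edge near the far wall (160,395), all inside the basket. Back off.

Emit:
step_arm(motion=[{"slide": [0,0,8],"dr": [0,0,0],"jaw": 5},{"slide": [0,0,12],"dr": [0,0,0],"jaw": 5},{"slide": [0,8,12],"dr": [0,0,0],"jaw": 5},{"slide": [0,18,12],"dr": [0,0,0],"jaw": 5},{"slide": [0,28,12],"dr": [0,0,0],"jaw": 5},{"slide": [0,38,12],"dr": [0,0,0],"jaw": 5},{"slide": [0,48,12],"dr": [0,0,0],"jaw": 5},{"slide": [0,55,12],"dr": [0,0,0],"jaw": 5}])

```text
clock: 11.6
position: [398.2, -269.4, 53.4]
ee_rot: [-0.688, 0.725, -0.0, 0.0]
contact_force: [-0.2, 0.4, -2.5]
gripper_width: 11.5
grasp_force: 60.5
```

```bash
python3 - <<'E'
from h import *
print(arm.read_state()['contact_force'],arm.read_state()['position'])
w=snap('wrist','w6'); cv2.imwrite('pics/w6.png',w)
plan((398,-269,190,180))
plan((398,-269,190,-179))
E
```

```text
[-0.15155627  0.38106151 -2.52262013] [ 398.18631392 -269.3638749    53.4388208 ]
slide [-0.2, -0.6, -136.7] dr [0.01, 0.0, -0.38]
slide [-0.2, -0.6, -136.7] dr [0.01, 0.0, -0.5]
```

View pics/w6.png

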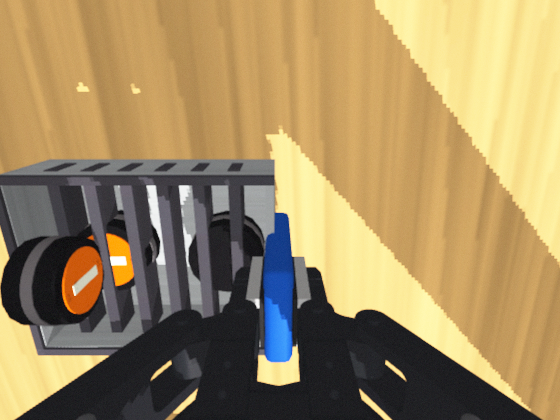

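All three housings are inside the basket (orange faces at (85,280), (118,262), black one at (228,250)).

```bash
python3 - <<'E'
from h import *
D=lambda x,y:(170+x/3.3,140+y/3.3); S=lambda x,y:(180+x/3.3,190+y/3.3)
for p,z in [((488,187),31),((540,310),31),((350,382),14),((288,122),104),((353,295),104)]: print(at('side0',*D(*p),z))
for p in [(268,168),(497,152)]: print('scene lips at panel',at('scene0',*S(*p),31))
for p in [(263,237),(583,210),(640,372),(275,395)]: print('case top',at('scene0',*S(*p),122))
for p in [(505,82),(605,240)]: print('case side', at('side0',*D(*p),122))
for p in [(0,148),(155,143)]: print('w1 panel',at('w1',p[0]*.7,p[1]*.7,104))
for p in [(0,227),(108,227)]: print('w1 handle',at('w1',p[0]*.7,p[1]*.7,50))
E
```

```text
[662.5 156.5  31. ]
[656.5 -50.8  31. ]
[487.9 -97.1  14. ]
[481.2 183.5 104. ]
[ 489.7 -107.8  104. ]
scene lips at panel [501.6 -79.4  31. ]
scene lips at panel [501.2 159.3  31. ]
case top [701.6 -98.7 122. ]
case top [696.3 194.7 122. ]
case top [894.3 195.1 122. ]
case top [ 888.  -103.8  122. ]
case side [683.8 188.2 122. ]
case side [693.3 -95.6 122. ]
w1 panel [486.7 -64.3 104. ]
w1 panel [ 489.1 -146.   104. ]
w1 handle [434.2  -7.1  50. ]
w1 handle [434.1 -79.2  50. ]
```

Emit:
step_arm(motion=[{"slide": [0,0,-6],"dr": [0,0,0],"jaw": 5},{"slide": [0,0,-20],"dr": [0,0,0],"jaw": 5},{"slide": [0,0,-40],"dr": [0,0,-0.1],"jaw": 5},{"slide": [0,0,-64],"dr": [0,0,-0.2],"jaw": 5},{"slide": [0,0,-90],"dr": [0,0,-0.3],"jaw": 5},{"slide": [0,0,-115],"dr": [0,0,-0.4],"jaw": 5},{"slide": [0,0,-130],"dr": [0,0,-0.5],"jaw": 5},{"slide": [0,0,-137],"dr": [0,0,-0.58],"jaw": 5}])

```text
clock: 12.65
position: [399.7, -269.5, 192.2]
ee_rot: [0.717, -0.697, 0.001, -0.001]
contact_force: [0.4, 0.2, -2.9]
gripper_width: 11.2
grasp_force: 60.5
```

```bash
python3 - <<'E'
from h import *
print(arm.read_state()['contact_force'],arm.read_state()['position'])
plan((523,-19,190,-178.4),(523,-19,100,-178.4),(523,-19,65,-178.4))
E
```

```text
[ 0.38438874  0.15403911 -2.92840784] [ 399.66360599 -269.50802909  192.16619765]
slide [-246.8, -130.7, 2.3] dr [-0.02, -0.01, 0.01]
slide [-246.9, -130.4, 92.3] dr [-0.02, -0.01, 0.01]
slide [-246.9, -130.3, 127.3] dr [-0.02, -0.01, 0.01]
```

Emit:
step_arm(motion=[{"slide": [-8,-4,0],"dr": [0,0,0],"jaw": 5},{"slide": [-30,-16,0],"dr": [0,0,0],"jaw": 5},{"slide": [-65,-34,0],"dr": [0,0,0],"jaw": 5},{"slide": [-105,-55,0],"dr": [0,0,0],"jaw": 5},{"slide": [-150,-79,0],"dr": [0,0,0],"jaw": 5},{"slide": [-195,-103,0],"dr": [0,0,0],"jaw": 5},{"slide": [-230,-122,0],"dr": [0,0,0],"jaw": 5},{"slide": [-247,-130,0],"dr": [0,0,0],"jaw": 5}])

```text
clock: 13.65
position: [522.1, -16.5, 189.3]
ee_rot: [0.718, -0.696, -0.001, 0.001]
contact_force: [-0.7, -0.1, -3.0]
gripper_width: 11.1
grasp_force: 60.5
```

Emit:
step_arm(motion=[{"slide": [0,0,0],"dr": [0,0,0],"jaw": 5},{"slide": [0,0,5],"dr": [0,0,0],"jaw": 5},{"slide": [0,0,18],"dr": [0,0,0],"jaw": 5},{"slide": [0,0,35],"dr": [0,0,0],"jaw": 5},{"slide": [0,0,55],"dr": [0,0,0],"jaw": 5},{"slide": [0,0,65],"dr": [0,0,0],"jaw": 5},{"slide": [0,0,70],"dr": [0,0,0],"jaw": 5},{"slide": [0,0,70],"dr": [0,0,0],"jaw": 5}])

```text
clock: 14.65
position: [521.9, -19.0, 120.3]
ee_rot: [0.717, -0.697, 0.0, 0.0]
contact_force: [0.3, 0.0, -4.0]
gripper_width: 10.8
grasp_force: 60.5
```

```bash
python3 - <<'E'
from h import *
s=arm.read_state(); print(s['contact_force'],s['position'])
plan((523,-19,66,-178.4))
a=snap('scene','s7')[205:305,230:370]; b=snap('side','d7')
A=np.zeros((600,800,3),np.uint8);A[:400,:400]=cv2.resize(a,(560,400),interpolation=cv2.INTER_CUBIC)[:,:400];A[:,400:]=cv2.resize(b[150:300,255:355],(400,600),interpolation=cv2.INTER_CUBIC)
cv2.imwrite('pics/c8.png',A)
E
```

```text
[ 0.3171938   0.03944786 -3.96142773] [521.86663995 -18.96455921 120.28323615]
slide [0.1, -1.1, 54.3] dr [0.0, -0.0, 0.0]
```

View pics/c8.png

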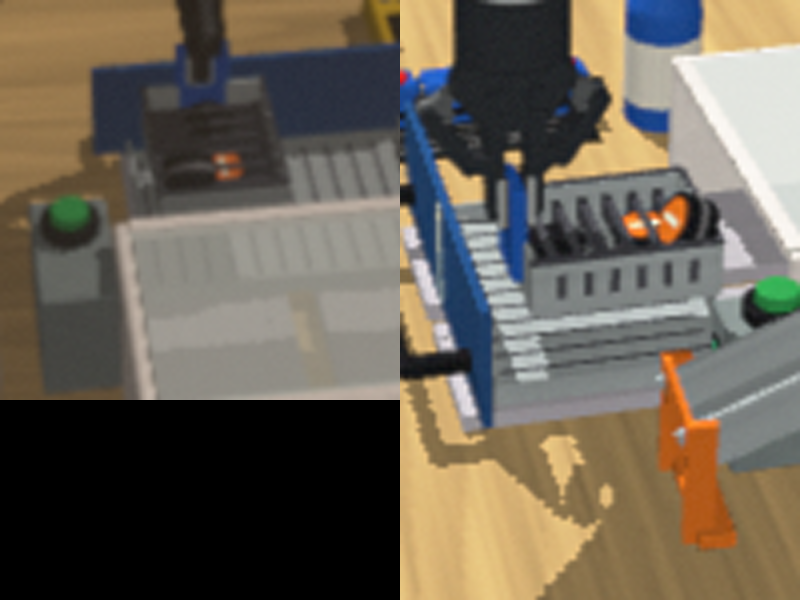

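Basket hangs over the drawer's right half between panel and case, housings inside. Lower it.

Emit:
step_arm(motion=[{"slide": [0,-1,10],"dr": [0,0,0],"jaw": 5},{"slide": [0,-1,22],"dr": [0,0,0],"jaw": 5},{"slide": [0,-1,34],"dr": [0,0,0],"jaw": 5},{"slide": [0,-1,44],"dr": [0,0,0],"jaw": 5},{"slide": [0,-1,49],"dr": [0,0,0],"jaw": 5},{"slide": [0,-1,51],"dr": [0,0,0],"jaw": 5},{"slide": [0,-1,52],"dr": [0,0,0],"jaw": 5},{"slide": [0,-1,52],"dr": [0,0,0],"jaw": 5}])

```text
clock: 15.75
position: [523.0, -18.7, 68.6]
ee_rot: [0.717, -0.697, 0.0, -0.0]
contact_force: [0.2, 0.4, -3.0]
gripper_width: 11.4
grasp_force: 60.5
```

Emit:
step_arm(motion=[{"slide": [0,0,1],"dr": [0,0,0],"jaw": 5},{"slide": [0,0,1.5],"dr": [0,0,0],"jaw": 5},{"slide": [0,0,2],"dr": [0,0,0],"jaw": 5},{"slide": [0,0,2.5],"dr": [0,0,0],"jaw": 5},{"slide": [0,0,3],"dr": [0,0,0],"jaw": 5},{"slide": [0,0,3],"dr": [0,0,0],"jaw": 5},{"slide": [0,0,3],"dr": [0,0,0],"jaw": 5},{"slide": [0,0,3],"dr": [0,0,0],"jaw": 5}])

```text
clock: 16.75
position: [522.9, -18.8, 66.3]
ee_rot: [0.717, -0.697, 0.0, -0.0]
contact_force: [-2.9, 0.4, 5.7]
gripper_width: 11.4
grasp_force: 61.8
```

Emit:
step_arm(motion=[{"slide": [0,0,-0.5],"dr": [0,0,0],"jaw": 12},{"slide": [0,0,-0.5],"dr": [0,0,0],"jaw": 16},{"slide": [0,0,-0.5],"dr": [0,0,0],"jaw": 20},{"slide": [0,0,-0.5],"dr": [0,0,0],"jaw": 24},{"slide": [0,0,-0.5],"dr": [0,0,0],"jaw": 24},{"slide": [0,0,-5],"dr": [0,0,0],"jaw": 24},{"slide": [0,0,-20],"dr": [0,0,0],"jaw": 24},{"slide": [0,0,-50],"dr": [0,0,0],"jaw": 24}])

```text
clock: 17.75
position: [521.8, -19.0, 115.5]
ee_rot: [0.717, -0.697, -0.001, 0.001]
contact_force: [0.4, 0.2, -0.5]
gripper_width: 24.0
grasp_force: 0.0
```

Emit:
step_arm(motion=[{"slide": [0,0,-30],"dr": [0,0,0],"jaw": 24},{"slide": [0,0,-70],"dr": [0,0,0],"jaw": 24},{"slide": [0,0,-100],"dr": [0,0,0],"jaw": 24},{"slide": [0,0,-110],"dr": [0,0,0],"jaw": 60},{"slide": [0,0,-110],"dr": [0,0,0],"jaw": 60},{"slide": [0,0,-110],"dr": [0,0,0],"jaw": 60},{"slide": [0,0,-110],"dr": [0,0,0],"jaw": 60},{"slide": [0,0,-110],"dr": [0,0,0],"jaw": 60}])

```text
clock: 18.75
position: [522.5, -18.8, 224.5]
ee_rot: [0.717, -0.697, -0.0, 0.001]
contact_force: [-0.0, -0.8, -0.1]
gripper_width: 59.7
grasp_force: 0.0
```

```bash
python3 - <<'E'
from h import *
s=arm.read_state(); print(s['contact_force'],s['position'],s['joints'])
snap('scene','s8');snap('side','d8');snap('wrist','w8')
plan((490,352,200,-90),(560,352,200,-90))
# red buttons in the fixed views
for f in ['s8','d8']:
    im=cv2.imread(f'pics/{f}.png').astype(int); m=((im[...,2]>120)&(im[...,1]<60)&(im[...,0]<60)).astype(np.uint8)
    n,_,st,c=cv2.connectedComponentsWithStats(m); print(f,[(c[i].round(1).tolist(),int(st[i,4])) for i in range(1,n) if st[i,4]>6])
E
```

```text
[-0.00328034 -0.76074134 -0.07629939] [522.52384493 -18.7607842  224.49830435] [ 2.74665994e-01  2.17295520e-01 -2.49992625e-01 -7.77181605e-05
 -1.10522809e+00 -2.45828060e-01]
slide [-371.5, 22.0, 25.0] dr [0.0, 0.0, -11.04]
slide [-369.5, -48.0, 24.9] dr [0.0, 0.0, -11.04]
s8 [([356.7, 194.0], 13), ([384.9, 227.2], 26), ([391.1, 240.3], 29), ([431.6, 249.1], 34)]
d8 [([282.5, 151.4], 26), ([274.4, 166.7], 14), ([252.4, 168.9], 17), ([188.2, 182.9], 18)]
```

Emit:
step_arm(motion=[{"slide": [-50,6,-25],"dr": [0,0,-1.3],"jaw": 70},{"slide": [-105,12,-25],"dr": [0,0,-2.6],"jaw": 70},{"slide": [-160,18,-25],"dr": [0,0,-3.9],"jaw": 70},{"slide": [-215,24,-25],"dr": [0,0,-5.2],"jaw": 70},{"slide": [-270,30,-25],"dr": [0,0,-6.5],"jaw": 70},{"slide": [-320,36,-25],"dr": [0,0,-7.8],"jaw": 70},{"slide": [-355,42,-25],"dr": [0,0,-9.1],"jaw": 70},{"slide": [-370,42,-25],"dr": [0,0,-10.4],"jaw": 70}])

```text
clock: 19.9
position: [469.5, 352.0, 249.9]
ee_rot: [0.999, -0.041, -0.0, 0.0]
contact_force: [0.2, 0.5, -0.1]
gripper_width: 70.1
grasp_force: 0.0
```

Emit:
step_arm(motion=[{"slide": [0,0,0],"dr": [0,0,-0.64],"jaw": 70},{"slide": [0,0,0],"dr": [0,0,-0.64],"jaw": 70},{"slide": [0,0,0],"dr": [0,0,-0.64],"jaw": 70},{"slide": [0,0,0],"dr": [0,0,-0.64],"jaw": 70},{"slide": [0,0,0],"dr": [0,0,-0.64],"jaw": 70},{"slide": [0,0,0],"dr": [0,0,-0.64],"jaw": 70},{"slide": [0,0,0],"dr": [0,0,-0.64],"jaw": 70},{"slide": [0,0,0],"dr": [0,0,-0.64],"jaw": 70}])

```text
clock: 20.9
position: [470.2, 349.9, 250.3]
ee_rot: [1.0, -0.0, -0.0, -0.0]
contact_force: [-0.4, -0.3, -0.0]
gripper_width: 69.7
grasp_force: 0.0
```

```bash
cat >> h.py <<'E'
def blobs(f,z=40):
    """blue valve tops and red buttons in picture f"""
    im=cv2.imread(f'pics/{f}.png'); h=cv2.cvtColor(im,cv2.COLOR_BGR2HSV)
    for nm,m,zz in [("red",((h[...,0]<8)|(h[...,0]>172))&(h[...,1]>170)&(h[...,2]>90),z+6),("blue",(abs(h[...,0].astype(int)-112)<10)&(h[...,1]>150)&(h[...,2]>90),z)]:
        n,l,st,c=cv2.connectedComponentsWithStats(m.astype(np.uint8))
        for i in range(1,n):
            if st[i,4]>40:
                r=cv2.minAreaRect(np.argwhere(l==i)[:,::-1].astype(np.float32)); b=[at(f,*p,zz)[:2].tolist() for p in cv2.boxPoints(r)]
                print(nm,c[i].round(),st[i,4],at(f,*c[i],zz)[:2],"box",b if nm=="blue" else "")
E
python3 - <<'E'
from h import *
im=snap('wrist','w9'); s=arm.read_state(); print(s['position'],s['joints'])
blobs('w9')
E
```

```text
[470.1352847  349.90303805 250.30789522] [ 9.15979574e-01  3.05887070e-01 -6.09065061e-02 -1.27023332e-05
 -1.20402849e+00  6.54276602e-01]
red [276.   9.] 504 [624.8 351.4] box 
red [144.  26.] 821 [611.1 474.3] box 
red [273.  86.] 614 [558.3 354.6] box 
red [275. 157.] 500 [487.2 353.1] box 
red [313. 321.] 289 [278.5 306.5] box 
blue [276.  98.] 5181 [546.3 351.6] box [[440.5, 379.9], [633.5, 371.7], [632.9, 330.3], [439.6, 329.8]]
blue [490. 173.] 1088 [467.9 119.1] box [[464.5, 198.0], [487.4, 198.7], [470.2, 43.1], [446.5, 39.1]]
```

View pics/w9.png

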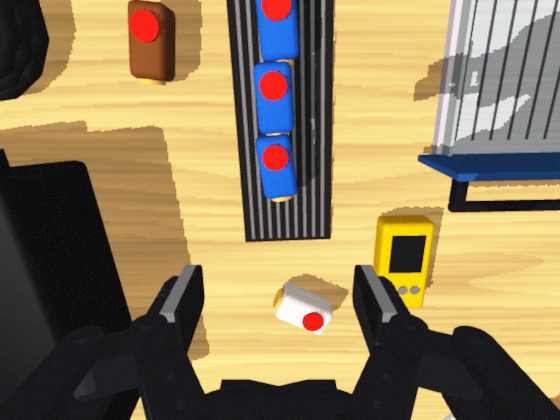

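Wrist view: three blue valves on the mat with red buttons at (275,157), (273,86), (276,9); decoys brown (150,38) and white (303,308). Nearest valve's near edge at (281,195), turned about 7°.

```bash
python3 - <<'E'
from h import *
for n,(a,b),(c,d) in [('v1',(265,197),(297,193)),('v2',(257,133),(294,133)),('v3',(262,60),(298,58))]:
    p,q=at('w9',a,b,44),at('w9',c,d,44); print(n,'near edge',p,q,'btn')
for n,u in [('v1',(275,157)),('v2',(273,86)),('v3',(276,9))]: print(n,at('w9',*u,49))
print('far edge v1',at('w9',257,137,44),at('w9',290,135,44),'at v2',at('w9',254,65,44),at('w9',292,63,44))
plan((475,353,60,-83),(475,353,32,-83))
E
```

```text
v1 near edge [442.6 364.2  44. ] [447.1 329.   44. ] btn
v2 near edge [512.1 371.5  44. ] [512.1 333.2  44. ] btn
v3 near edge [581.6 365.1  44. ] [583.3 330.3  44. ] btn
v1 [488.  352.9  49. ]
v2 [557.9 354.5  49. ]
v3 [623.9 351.4  49. ]
far edge v1 [508.  371.6  44. ] [510.  337.3  44. ] at v2 [577.1 372.9  44. ] [578.9 336.   44. ]
slide [4.9, -3.1, 190.3] dr [0.0, 0.0, -0.88]
slide [4.9, -3.1, 218.3] dr [0.0, 0.0, -0.88]
```

```bash
python3 - <<'E'
from h import *
print('bottle',at('scene0',397,284,0), at('scene0',403,243,170), at('side0',321,134,170),at('side0',319,181,0))
plan((477,350.5,70,-83),(477,350.5,24,-83))
E
```

```text
bottle [717.9 331.3   0. ] [716.5 323.8 170. ] [705.9 308.5 170. ] [704.5 309.9   0. ]
slide [6.9, -0.6, 180.3] dr [0.0, 0.0, -0.88]
slide [6.9, -0.6, 226.3] dr [0.0, 0.0, -0.88]
```

Emit:
step_arm(motion=[{"slide": [7,-0.5,50],"dr": [0,0,-0.9],"jaw": 60},{"slide": [7,-0.5,110],"dr": [0,0,-0.9],"jaw": 60},{"slide": [7,-0.5,165],"dr": [0,0,-0.9],"jaw": 60},{"slide": [7,-0.5,200],"dr": [0,0,-0.9],"jaw": 60},{"slide": [7,-0.5,220],"dr": [0,0,-0.9],"jaw": 60},{"slide": [7,-0.5,226],"dr": [0,0,-0.9],"jaw": 60},{"slide": [7,-0.5,226],"dr": [0,0,-0.9],"jaw": 60},{"slide": [7,-0.5,226],"dr": [0,0,-0.9],"jaw": 30}])

```text
clock: 21.95
position: [477.7, 351.1, 25.6]
ee_rot: [0.998, 0.063, 0.001, -0.001]
contact_force: [-0.2, 0.9, 0.8]
gripper_width: 43.5
grasp_force: 0.0
```

Emit:
step_arm(motion=[{"slide": [0,0,0],"dr": [0,0,0],"jaw": 30},{"slide": [0,0,0],"dr": [0,0,0],"jaw": 30},{"slide": [0,0,0],"dr": [0,0,0],"jaw": 30},{"slide": [0,0,0],"dr": [0,0,0],"jaw": 30},{"slide": [0,0,-10],"dr": [0,0,0],"jaw": 30},{"slide": [0,0,-50],"dr": [0,0,0],"jaw": 30},{"slide": [0,0,-100],"dr": [0,0,0],"jaw": 30},{"slide": [0,0,-140],"dr": [0,0,0],"jaw": 30}])

```text
clock: 22.95
position: [477.1, 350.2, 166.4]
ee_rot: [0.998, 0.062, 0.0, -0.0]
contact_force: [-0.1, 0.1, -2.3]
gripper_width: 36.4
grasp_force: 60.2
```

```bash
python3 - <<'E'
from h import *
s=arm.read_state(); print(s['position'],s['contact_force'])
snap('wrist','w10'); blobs('w10')
plan((620,128,162,-88.4),(620,128,41,-88.4))
E
```

```text
[477.05194318 350.24344385 166.36721645] [-0.06274337  0.06472412 -2.28372046]
red [124.   5.] 403 [602.4 473.5] box 
red [304.   3.] 208 [619.  350.3] box 
red [286.  94.] 1065 [558.4 354.7] box 
red [278. 275.] 2965 [403.  341.6] box 
red [294. 379.] 137 [284.4 309.4] box 
blue [292.  74.] 6061 [573.  351.6] box [[512.8, 380.9], [626.4, 368.6], [624.3, 327.7], [509.0, 333.7]]
blue [278. 276.] 9006 [398.5 340.8] box [[467.7, 388.0], [476.8, 314.2], [314.0, 287.1], [303.1, 374.9]]
blue [520. 227.] 2679 [474.2 135.5] box [[450.0, 193.9], [489.2, 201.7], [490.7, 103.0], [451.1, 90.5]]
slide [110.9, 240.2, 10.1] dr [-0.05, -0.07, 0.7]
slide [109.8, 240.9, 131.1] dr [-0.05, -0.07, 0.7]
```

Emit:
step_arm(motion=[{"slide": [10,22,0],"dr": [0,0,0.3],"jaw": 30},{"slide": [30,65,0],"dr": [0,0,0.7],"jaw": 30},{"slide": [50,110,0],"dr": [0,0,0.7],"jaw": 30},{"slide": [72,155,0],"dr": [0,0,0.7],"jaw": 30},{"slide": [92,200,0],"dr": [0,0,0.7],"jaw": 30},{"slide": [106,230,5],"dr": [0,0,0.7],"jaw": 30},{"slide": [110.5,240,10],"dr": [0,0,0.7],"jaw": 30},{"slide": [110.5,240,10],"dr": [0,0,0.7],"jaw": 30}])

```text
clock: 24.0
position: [616.1, 125.5, 153.3]
ee_rot: [1.0, 0.013, -0.001, 0.0]
contact_force: [-0.2, -0.3, -2.4]
gripper_width: 36.9
grasp_force: 60.4
```

```bash
python3 - <<'E'
from h import *
s=arm.read_state(); print(s['position'],s['contact_force'])
im=snap('wrist','w11')
plan((620,128,60,-88.4),(620,128,41,-88.4))
o=im.copy()
# predicted drawer lip / panel / basket outlines on the current model
dr=np.array([580,41]); y=np.radians(1.6); Rm=np.array([[np.cos(y),-np.sin(y)],[np.sin(y),np.cos(y)]])
for pts,z in [([(-90,-120),(90,-120),(90,120),(-90,120)],32),([(-90,-148),(-98,-148),(-98,148),(-90,148)],106)]:
    q=np.array([proj('w11',np.r_[dr+Rm@np.array(p),z]) for p in pts]).astype(np.int32); cv2.polylines(o,[q],True,(0,255,0),1); print(q.tolist())
cv2.imwrite('pics/w11o.png',o)
E
```

```text
[616.08828345 125.53373946 153.31238517] [-0.15987658 -0.27888333 -2.44870272]
slide [4.0, -1.5, 93.8] dr [0.0, 0.01, -0.0]
slide [4.0, -1.5, 112.8] dr [0.0, 0.01, -0.0]
[[489, 322], [537, 132], [231, 133], [240, 323]]
[[586, 387], [583, 395], [193, 397], [192, 389]]
```

View pics/w11o.png

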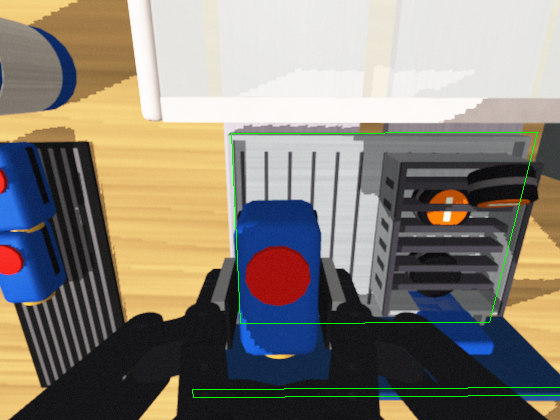

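Overlay shows the drawer model (lip at rows 133–322, left edge column 231) matching; valve held at (278,275), basket with housings on the right. Lower.

Emit:
step_arm(motion=[{"slide": [4,-1.5,15],"dr": [0,0,0],"jaw": 30},{"slide": [4,-1.5,45],"dr": [0,0,0],"jaw": 30},{"slide": [4,-1.5,75],"dr": [0,0,0],"jaw": 30},{"slide": [4,-1.5,98],"dr": [0,0,0],"jaw": 30},{"slide": [4,-1.5,106],"dr": [0,0,0],"jaw": 30},{"slide": [4,-1.5,110],"dr": [0,0,0],"jaw": 30},{"slide": [4,-1.5,112],"dr": [0,0,0],"jaw": 30},{"slide": [4,-1.5,112],"dr": [0,0,0],"jaw": 30}])

```text
clock: 25.05
position: [621.1, 127.9, 43.0]
ee_rot: [1.0, 0.014, 0.001, -0.0]
contact_force: [-0.7, -0.9, -1.2]
gripper_width: 36.6
grasp_force: 60.3
```

Emit:
step_arm(motion=[{"slide": [0,0,1.5],"dr": [0,0,0],"jaw": 30},{"slide": [0,0,1.5],"dr": [0,0,0],"jaw": 36},{"slide": [0,0,1.5],"dr": [0,0,0],"jaw": 42},{"slide": [0,0,1.5],"dr": [0,0,0],"jaw": 46},{"slide": [0,0,1],"dr": [0,0,0],"jaw": 46},{"slide": [0,0,-15],"dr": [0,0,0],"jaw": 46},{"slide": [0,0,-60],"dr": [0,0,0],"jaw": 46},{"slide": [0,0,-115],"dr": [0,0,0],"jaw": 46}])

```text
clock: 26.05
position: [620.3, 127.4, 158.8]
ee_rot: [1.0, 0.014, -0.001, 0.0]
contact_force: [0.3, 0.2, -0.2]
gripper_width: 46.1
grasp_force: 0.0
```

```bash
python3 - <<'E'
from h import *
s=arm.read_state(); print(s['position'],s['contact_force'])
snap('wrist','w12'); print('in drawer (z59):'); blobs('w12',59); print('mat (z44)'); blobs('w12',44)
plan((545,353.5,160,-88.5),(545,353.5,24,-88.5))
E
```

```text
[620.26335998 127.42260167 158.77616284] [ 0.34070174  0.1517484  -0.19948944]
in drawer (z59):
red [  5. 185.] 273 [632.8 329.4] box 
red [277. 194.] 955 [630.9 128.1] box 
red [ 13. 262.] 611 [568.4 338.8] box 
blue [64. 56.] 290 [722.1 273. ] box [[734.7, 286.4], [739.0, 278.9], [713.0, 263.5], [708.3, 271.2]]
blue [73. 88.] 44 [701.9 270.6] box [[701.0, 276.7], [706.5, 271.6], [702.4, 266.0], [696.8, 271.0]]
blue [ 2. 94.] 45 [696.7 320.2] box [[702.4, 320.3], [702.5, 316.2], [691.9, 318.8], [691.8, 322.9]]
blue [ 27. 229.] 5463 [594.7 326.1] box [[656.5, 342.2], [664.3, 296.3], [531.1, 303.4], [520.5, 357.8]]
blue [278. 203.] 2955 [622.1 127.6] box [[657.8, 146.8], [658.7, 111.5], [586.4, 107.9], [585.4, 146.7]]
blue [467. 332.] 1175 [504.2 -44.7] box [[523.4, -0.1], [544.5, -9.1], [495.0, -79.4], [471.4, -71.6]]
blue [397. 395.] 138 [429.   7.] box [[425.6, 17.5], [433.3, 18.5], [433.8, -4.6], [426.2, -5.8]]
blue [542. 395.] 205 [ 431.4 -133.9] box [[435.2, -114.8], [436.1, -148.6], [428.4, -151.0], [427.6, -116.9]]
mat (z44)
red [  5. 185.] 273 [628.2 342.1] box 
red [277. 194
[... 298 characters left out ...]
] box [[702.2, 332.1], [702.4, 327.8], [691.2, 330.5], [691.0, 334.9]]
blue [ 27. 229.] 5463 [587.9 338.2] box [[653.5, 355.3], [661.8, 306.6], [520.3, 314.1], [509.1, 371.9]]
blue [278. 203.] 2955 [617.  127.5] box [[654.9, 147.8], [655.9, 110.3], [579.1, 106.6], [578.0, 147.7]]
blue [467. 332.] 1175 [491.8 -55.5] box [[512.2, -8.1], [534.6, -17.8], [482.1, -92.4], [457.0, -84.1]]
blue [397. 395.] 138 [412.   -0.6] box [[408.4, 10.5], [416.5, 11.6], [417.1, -12.9], [409.0, -14.2]]
blue [542. 395.] 205 [ 414.4 -150.2] box [[418.6, -130.0], [419.4, -165.9], [411.3, -168.4], [410.4, -132.2]]
slide [-73.7, -227.2, 8.5] dr [-0.02, -0.11, 0.02]
slide [-75.8, -226.8, 144.4] dr [-0.02, -0.11, 0.02]
```

Emit:
step_arm(motion=[{"slide": [-10,-30,0],"dr": [0,0,0],"jaw": 60},{"slide": [-25,-80,0],"dr": [0,0,0],"jaw": 60},{"slide": [-42,-130,0],"dr": [0,0,0],"jaw": 60},{"slide": [-60,-180,0],"dr": [0,0,0],"jaw": 60},{"slide": [-70,-215,0],"dr": [0,0,0],"jaw": 60},{"slide": [-74,-227,0],"dr": [0,0,0],"jaw": 60},{"slide": [-74,-227,0],"dr": [0,0,0],"jaw": 60},{"slide": [-74,-227,0],"dr": [0,0,0],"jaw": 60}])

```text
clock: 27.1
position: [540.9, 351.4, 157.6]
ee_rot: [1.0, 0.013, 0.0, 0.0]
contact_force: [0.1, -0.8, -0.2]
gripper_width: 59.9
grasp_force: 0.0
```

```bash
python3 - <<'E'
from h import *
s=arm.read_state(); print(s['position'],s['contact_force'])
snap('wrist','w13'); blobs('w13',44)
plan((545,353.5,24,-88.5))
E
```

```text
[540.90440157 351.41613616 157.5876914 ] [ 0.14219103 -0.77408994 -0.23731904]
red [281.  84.] 1161 [629.2 351.6] box 
red [113. 104.] 1211 [612.4 472.1] box 
red [274. 179.] 887 [559.7 354.8] box 
blue [307.  12.] 143 [675.3 335.1] box [[676.2, 351.3], [682.6, 349.5], [675.4, 316.0], [668.8, 317.5]]
blue [279. 142.] 6061 [587.2 352.1] box [[513.6, 376.2], [651.9, 371.5], [651.7, 331.8], [513.2, 328.8]]
blue [548. 120.] 1435 [608.6 150. ] box [[648.8, 174.9], [649.3, 154.3], [582.6, 133.9], [582.0, 156.5]]
blue [516. 281.] 4958 [469.9 137.8] box [[496.8, 205.8], [499.2, 108.5], [430.4, 87.5], [427.8, 192.5]]
slide [4.1, -2.1, 133.5] dr [0.0, 0.0, -0.0]
```

Emit:
step_arm(motion=[{"slide": [6,-2.5,30],"dr": [0,0,0],"jaw": 60},{"slide": [6,-2.5,75],"dr": [0,0,0],"jaw": 60},{"slide": [6,-2.5,110],"dr": [0,0,0],"jaw": 60},{"slide": [6,-2.5,128],"dr": [0,0,0],"jaw": 60},{"slide": [6,-2.5,134],"dr": [0,0,0],"jaw": 60},{"slide": [6,-2.5,134],"dr": [0,0,0],"jaw": 60},{"slide": [6,-2.5,134],"dr": [0,0,0],"jaw": 30},{"slide": [6,-2.5,134],"dr": [0,0,0],"jaw": 30}])

```text
clock: 28.15
position: [547.2, 355.9, 25.3]
ee_rot: [1.0, 0.014, 0.001, -0.001]
contact_force: [-0.5, -0.2, 4.0]
gripper_width: 36.7
grasp_force: 60.3
```

Emit:
step_arm(motion=[{"slide": [0,0,0],"dr": [0,0,0],"jaw": 30},{"slide": [0,0,0],"dr": [0,0,0],"jaw": 30},{"slide": [0,0,0],"dr": [0,0,0],"jaw": 30},{"slide": [0,0,0],"dr": [0,0,0],"jaw": 30},{"slide": [0,0,-10],"dr": [0,0,0],"jaw": 30},{"slide": [0,0,-50],"dr": [0,0,0],"jaw": 30},{"slide": [0,0,-100],"dr": [0,0,0],"jaw": 30},{"slide": [0,0,-138],"dr": [0,0,0],"jaw": 30}])

```text
clock: 29.15
position: [546.5, 355.5, 163.7]
ee_rot: [1.0, 0.014, 0.001, -0.001]
contact_force: [-0.6, 0.7, -2.4]
gripper_width: 36.7
grasp_force: 60.1
```

```bash
python3 - <<'E'
from h import *
s=arm.read_state(); print(s['position'],s['contact_force'])
plan((538,126,160,-88.4),(538,126,42,-88.4))
E
```

```text
[546.51102759 355.47445758 163.66066707] [-0.60949479  0.65697529 -2.4225497 ]
slide [-14.8, 229.2, 3.3] dr [-0.01, -0.01, -0.0]
slide [-14.9, 229.3, 121.3] dr [-0.01, -0.01, -0.0]
```

Emit:
step_arm(motion=[{"slide": [-2,25,0],"dr": [0,0,0],"jaw": 30},{"slide": [-5,75,0],"dr": [0,0,0],"jaw": 30},{"slide": [-8,125,0],"dr": [0,0,0],"jaw": 30},{"slide": [-12,175,0],"dr": [0,0,0],"jaw": 30},{"slide": [-15,212,0],"dr": [0,0,0],"jaw": 30},{"slide": [-15,229,3],"dr": [0,0,0],"jaw": 30},{"slide": [-15,229,20],"dr": [0,0,0],"jaw": 30},{"slide": [-15,229,50],"dr": [0,0,0],"jaw": 30}])

```text
clock: 30.15
position: [538.8, 126.6, 111.9]
ee_rot: [1.0, 0.014, 0.002, -0.001]
contact_force: [-1.0, 0.6, -1.6]
gripper_width: 36.6
grasp_force: 60.1
```

Emit:
step_arm(motion=[{"slide": [0,0,30],"dr": [0,0,0],"jaw": 30},{"slide": [0,0,52],"dr": [0,0,0],"jaw": 30},{"slide": [0,0,62],"dr": [0,0,0],"jaw": 30},{"slide": [0,0,66],"dr": [0,0,0],"jaw": 30},{"slide": [0,0,68],"dr": [0,0,0],"jaw": 30},{"slide": [0,0,69],"dr": [0,0,0],"jaw": 30},{"slide": [0,0,69],"dr": [0,0,0],"jaw": 30},{"slide": [0,0,69],"dr": [0,0,0],"jaw": 30}])

```text
clock: 31.15
position: [537.9, 126.0, 42.7]
ee_rot: [1.0, 0.014, 0.0, -0.0]
contact_force: [-0.0, 1.1, -2.1]
gripper_width: 37.0
grasp_force: 60.1
```

Emit:
step_arm(motion=[{"slide": [0,0,1.5],"dr": [0,0,0],"jaw": 30},{"slide": [0,0,2.5],"dr": [0,0,0],"jaw": 36},{"slide": [0,0,2.5],"dr": [0,0,0],"jaw": 42},{"slide": [0,0,2],"dr": [0,0,0],"jaw": 46},{"slide": [0,0,1],"dr": [0,0,0],"jaw": 46},{"slide": [0,0,-15],"dr": [0,0,0],"jaw": 46},{"slide": [0,0,-60],"dr": [0,0,0],"jaw": 46},{"slide": [0,0,-115],"dr": [0,0,0],"jaw": 46}])

```text
clock: 32.15
position: [537.3, 125.6, 158.9]
ee_rot: [1.0, 0.014, -0.001, 0.0]
contact_force: [2.6, 0.8, 0.7]
gripper_width: 46.1
grasp_force: 0.0
```

```bash
python3 - <<'E'
from h import *
s=arm.read_state(); print(s['position'],s['contact_force'],s['joints'])
snap('wrist','w14'); blobs('w14',59)
plan((618,351,200,91.6))
E
```

```text
[537.29073803 125.61932847 158.89899148] [2.60947159 0.83201709 0.698711  ] [ 5.23597794e-01  3.26276713e-01 -2.76489173e-01  2.25374638e-04
 -9.69476557e-01  1.07466206e+00]
red [278.  76.] 1360 [630.2 128. ] box 
red [277. 192.] 956 [549.8 126.6] box 
blue [24.  1.] 60 [670.6 290.6] box [[670.8, 299.0], [671.2, 281.8], [670.1, 282.1], [669.7, 299.3]]
blue [13. 98.] 2009 [611.4 311.5] box [[586.7, 326.7], [648.1, 311.5], [648.7, 285.9], [587.5, 298.7]]
blue [278.  98.] 3798 [616.1 127.4] box [[651.3, 146.4], [652.2, 111.5], [585.3, 108.0], [584.3, 146.5]]
blue [369. 263.] 21293 [488.2  49.3] box [[437.8, 206.6], [575.4, 196.4], [581.0, -81.0], [443.7, -122.6]]
blue [545. 283.] 49 [ 473.4 -101.2] box [[477.7, -93.9], [480.4, -103.7], [467.4, -109.9], [464.7, -99.9]]
slide [82.9, -221.6, -29.7] dr [0.17, -0.04, -22.49]
```

Emit:
step_arm(motion=[{"slide": [10,-28,-30],"dr": [0,0,1.3],"jaw": 60},{"slide": [26,-70,-30],"dr": [0,0,2.6],"jaw": 60},{"slide": [42,-115,-30],"dr": [0,0,3.9],"jaw": 60},{"slide": [60,-160,-30],"dr": [0,0,5.2],"jaw": 60},{"slide": [75,-200,-30],"dr": [0,0,6.5],"jaw": 60},{"slide": [83,-221,-30],"dr": [0,0,7.8],"jaw": 60},{"slide": [83,-221,-30],"dr": [0,0,9.1],"jaw": 60},{"slide": [83,-221,-30],"dr": [0,0,10.4],"jaw": 60}])

```text
clock: 33.2
position: [614.7, 349.6, 188.0]
ee_rot: [0.755, -0.656, 0.0, -0.0]
contact_force: [0.5, 0.3, -0.3]
gripper_width: 59.9
grasp_force: 0.0
```

Emit:
step_arm(motion=[{"slide": [0,0,0],"dr": [0,0,1.3],"jaw": 60},{"slide": [0,0,0],"dr": [0,0,2.6],"jaw": 60},{"slide": [0,0,0],"dr": [0,0,3.9],"jaw": 60},{"slide": [0,0,0],"dr": [0,0,5.2],"jaw": 60},{"slide": [0,0,0],"dr": [0,0,6.5],"jaw": 60},{"slide": [0,0,0],"dr": [0,0,7.8],"jaw": 60},{"slide": [0,0,0],"dr": [0,0,9.1],"jaw": 60},{"slide": [0,0,0],"dr": [0,0,10.4],"jaw": 60}])

```text
clock: 34.2
position: [614.7, 349.1, 188.4]
ee_rot: [-0.129, 0.992, 0.0, 0.0]
contact_force: [-0.3, -0.4, -0.1]
gripper_width: 59.7
grasp_force: 0.0
```

Emit:
step_arm(motion=[{"slide": [0,0,0],"dr": [0,0,1.2],"jaw": 60},{"slide": [0,0,0],"dr": [0,0,1.7],"jaw": 60},{"slide": [0,0,0],"dr": [0,0,1.7],"jaw": 60},{"slide": [0,0,0],"dr": [0,0,1.7],"jaw": 60},{"slide": [0,0,0],"dr": [0,0,1.7],"jaw": 60},{"slide": [0,0,0],"dr": [0,0,1.7],"jaw": 60},{"slide": [0,0,0],"dr": [0,0,1.7],"jaw": 60},{"slide": [0,0,0],"dr": [0,0,1.7],"jaw": 60}])

```text
clock: 35.2
position: [614.6, 349.1, 187.3]
ee_rot: [-0.014, 1.0, -0.0, -0.0]
contact_force: [0.3, 1.0, 0.5]
gripper_width: 60.3
grasp_force: 0.0
```

```bash
python3 - <<'E'
from h import *
s=arm.read_state(); print(s['position'],s['contact_force'],s['joints'])
snap('wrist','w15'); blobs('w15',44)
plan((618,351,24,91.6))
E
```

```text
[614.63242046 349.10036087 187.25449366] [0.31841224 0.9935685  0.51092564] [ 7.44591825e-01  5.53214083e-01  1.73641776e-01  1.07249191e-05
 -1.19134586e+00 -2.28792314e+00]
red [  6. 110.] 385 [550.5 126. ] box 
red [418. 190.] 773 [609.1 472.1] box 
red [ 21. 206.] 790 [633.3 119.4] box 
red [280. 206.] 660 [627.4 351.2] box 
blue [54. 11.] 659 [477.  175.5] box [[471.6, 135.7], [464.0, 140.1], [479.9, 206.7], [487.9, 203.0]]
blue [22. 91.] 3254 [535.6 138.3] box [[500.5, 128.9], [499.4, 170.3], [571.4, 156.3], [572.6, 111.1]]
blue [ 34. 182.] 3490 [612.6 131. ] box [[585.2, 104.7], [577.8, 164.3], [651.9, 158.2], [660.4, 93.4]]
blue [279. 182.] 2163 [607.2 350.1] box [[580.0, 329.3], [576.7, 365.3], [646.5, 373.1], [650.3, 334.3]]
blue [256. 244.] 285 [668.  329.3] box [[679.5, 301.7], [659.0, 303.9], [662.8, 354.8], [683.5, 353.7]]
blue [247. 316.] 4930 [750.3 320.4] box [[798.7, 271.2], [694.0, 297.2], [711.8, 366.3], [820.8, 347.2]]
slide [-3.4, 1.8, 163.3] dr [-0.0, -0.0, -0.0]
```

Emit:
step_arm(motion=[{"slide": [-1,1.4,35],"dr": [0,0,-0.42],"jaw": 60},{"slide": [-1,1.4,85],"dr": [0,0,-0.42],"jaw": 60},{"slide": [-1,1.4,130],"dr": [0,0,-0.42],"jaw": 60},{"slide": [-1,1.4,155],"dr": [0,0,-0.42],"jaw": 60},{"slide": [-1,1.4,163],"dr": [0,0,-0.42],"jaw": 60},{"slide": [-1,1.4,163],"dr": [0,0,-0.42],"jaw": 60},{"slide": [-1,1.4,163],"dr": [0,0,-0.42],"jaw": 30},{"slide": [-1,1.4,163],"dr": [0,0,-0.42],"jaw": 30}])

```text
clock: 36.25
position: [616.6, 351.4, 26.6]
ee_rot: [-0.043, 0.999, 0.001, 0.002]
contact_force: [-0.0, -0.9, 2.7]
gripper_width: 36.6
grasp_force: 63.1
```

Emit:
step_arm(motion=[{"slide": [0,0,0],"dr": [0,0,0],"jaw": 30},{"slide": [0,0,0],"dr": [0,0,0],"jaw": 30},{"slide": [0,0,0],"dr": [0,0,0],"jaw": 30},{"slide": [0,0,0],"dr": [0,0,0],"jaw": 30},{"slide": [0,0,-10],"dr": [0,0,0],"jaw": 30},{"slide": [0,0,-50],"dr": [0,0,0],"jaw": 30},{"slide": [0,0,-100],"dr": [0,0,0],"jaw": 30},{"slide": [0,0,-138],"dr": [0,0,0],"jaw": 30}])

```text
clock: 37.25
position: [615.6, 350.5, 164.4]
ee_rot: [-0.043, 0.999, 0.0, 0.0]
contact_force: [-0.1, 0.1, -1.8]
gripper_width: 36.3
grasp_force: 62.6
```

```bash
python3 - <<'E'
from h import *
s=arm.read_state(); print(s['position'],s['contact_force'],s['gripper_width'])
plan((579,70.5,165,91.6),(579,70.5,42,91.6))
E
```

```text
[615.6131078  350.53427115 164.40884488] [-0.05679076  0.0915003  -1.79269106] 36.28641330075149
slide [60.5, -275.9, -0.8] dr [0.0, 0.01, 0.42]
slide [60.6, -275.9, 122.2] dr [0.0, 0.01, 0.42]
```

Emit:
step_arm(motion=[{"slide": [6,-28,0],"dr": [0,0,0.2],"jaw": 30},{"slide": [16,-75,0],"dr": [0,0,0.42],"jaw": 30},{"slide": [28,-130,0],"dr": [0,0,0.42],"jaw": 30},{"slide": [40,-185,0],"dr": [0,0,0.42],"jaw": 30},{"slide": [52,-235,0],"dr": [0,0,0.42],"jaw": 30},{"slide": [60,-268,0],"dr": [0,0,0.42],"jaw": 30},{"slide": [60.5,-276,0],"dr": [0,0,0.42],"jaw": 30},{"slide": [60.5,-276,20],"dr": [0,0,0.42],"jaw": 30}])

```text
clock: 38.25
position: [580.3, 70.3, 143.8]
ee_rot: [-0.013, 1.0, 0.001, 0.002]
contact_force: [-0.8, 0.6, -2.9]
gripper_width: 36.7
grasp_force: 62.6
```

```bash
python3 - <<'E'
from h import *
s=arm.read_state(); print(s['position'],s['contact_force'],s['gripper_width'])
plan((579,70.5,42,91.6))
E
```

```text
[580.30093652  70.28837896 143.83219112] [-0.81627777  0.61343565 -2.92978202] 36.69912006995552
slide [1.7, 0.1, 101.8] dr [0.01, 0.03, -0.01]
```

Emit:
step_arm(motion=[{"slide": [0.5,0,25],"dr": [0,0,0],"jaw": 30},{"slide": [0.5,0,50],"dr": [0,0,0],"jaw": 30},{"slide": [0.5,0,75],"dr": [0,0,0],"jaw": 30},{"slide": [0.5,0,92],"dr": [0,0,0],"jaw": 30},{"slide": [0.5,0,97],"dr": [0,0,0],"jaw": 30},{"slide": [0.5,0,100],"dr": [0,0,0],"jaw": 30},{"slide": [0.5,0,101.5],"dr": [0,0,0],"jaw": 30},{"slide": [0.5,0,101.5],"dr": [0,0,0],"jaw": 30}])

```text
clock: 39.25
position: [579.0, 70.5, 41.5]
ee_rot: [-0.014, 1.0, 0.0, 0.001]
contact_force: [0.4, 0.5, -1.3]
gripper_width: 36.7
grasp_force: 62.6
```

Emit:
step_arm(motion=[{"slide": [0,0,1.5],"dr": [0,0,0],"jaw": 30},{"slide": [0,0,2],"dr": [0,0,0],"jaw": 36},{"slide": [0,0,2],"dr": [0,0,0],"jaw": 40},{"slide": [0,0,1.5],"dr": [0,0,0],"jaw": 44},{"slide": [0,0,1],"dr": [0,0,0],"jaw": 44},{"slide": [0,0,-15],"dr": [0,0,0],"jaw": 44},{"slide": [0,0,-60],"dr": [0,0,0],"jaw": 44},{"slide": [0,0,-115],"dr": [0,0,0],"jaw": 44}])

```text
clock: 40.25
position: [577.9, 69.8, 157.1]
ee_rot: [-0.014, 1.0, -0.001, -0.001]
contact_force: [0.7, 0.2, 0.8]
gripper_width: 44.0
grasp_force: 0.0
```

Emit:
step_arm(motion=[{"slide": [10,0,-20],"dr": [0,0,0],"jaw": 30},{"slide": [30,0,-45],"dr": [0,0,0],"jaw": 10},{"slide": [60,0,-65],"dr": [0,0,0],"jaw": 0},{"slide": [90,0,-65],"dr": [0,0,0],"jaw": 0},{"slide": [120,0,-65],"dr": [0,0,0],"jaw": 0},{"slide": [140,0,-65],"dr": [0,0,0],"jaw": 0},{"slide": [140,0,-65],"dr": [0,0,0],"jaw": 0},{"slide": [140,0,-65],"dr": [0,0,0],"jaw": 0}])

```text
clock: 41.25
position: [438.9, 66.5, 221.1]
ee_rot: [-0.014, 1.0, 0.0, 0.0]
contact_force: [0.2, -0.1, 0.1]
gripper_width: -0.0
grasp_force: 0.0
```

```bash
python3 - <<'E'
from h import *
s=arm.read_state(); print(s['position'],s['contact_force'],s['gripper_width'],s['joints'])
snap('wrist','w16'); blobs('w16',59); snap('scene','s16'); snap('side','d16')
for f in ['s16','d16']: print(f); blobs(f,59)
# orange faces
im=cv2.imread('pics/d16.png'); h=cv2.cvtColor(im,cv2.COLOR_BGR2HSV); m=((h[...,0]>5)&(h[...,0]<16)&(h[...,1]>210)&(h[...,2]>190)).astype(np.uint8)
n,_,st,c=cv2.connectedComponentsWithStats(m); print([(c[i].round().tolist(),int(st[i,4])) for i in range(1,n) if st[i,4]>8])
E
```

```text
[438.93585431  66.50530763 221.13982363] [ 0.23198384 -0.12947741  0.0922612 ] -0.04902587688445657 [ 5.18759644e-01  8.01830060e-02 -4.27020862e-01  2.70439389e-04
 -1.06293769e+00 -2.06216546e+00]
red [555.   8.] 173 [286.7 280.9] box 
red [332. 286.] 455 [545.5 125.3] box 
blue [268. 242.] 13441 [499.5  58.3] box [[592.3, -150.2], [467.4, -127.4], [463.4, 206.7], [588.4, 226.0]]
blue [461. 357.] 345 [638.7 282.8] box [[631.4, 260.1], [626.3, 304.4], [645.9, 310.0], [651.2, 264.9]]
blue [ 25. 389.] 1322 [ 702.3 -231.7] box [[676.1, -254.8], [674.4, -192.4], [750.2, -207.1], [752.0, -273.5]]
s16
red [432. 249.] 42 [639.6 458.7] box 
blue [221.  31.] 94 [-1675.  -177.] box [[-1556.9, -222.5], [-1862.1, -220.4], [-1849.8, -114.7], [-1545.5, -124.0]]
d16
blue [110.  73.] 12690 [ -63.2 1491.3] box [[-689.7, 3559.1], [191.1, 3965.5], [259.9, 677.6], [-139.3, 640.8]]
blue [ 14. 121.] 4930 [-381.5  921.4] box [[-953.3, 3086.3], [-690.8, 3026.1], [-147.3, 140.7], [-249.6, 160.9]]
blue [321. 151.] 292 [733.9 414.1] box [[728.2, 519.6], [788.3, 507.4], [744.8, 341.0], [689.1, 352.2]]
blue [282. 206.] 934 [537.6  78.2] box [[406.4, -6.5], [492.7, 276.7], [657.3, 109.9], [553.5, -134.1]]
blue [317. 179.] 45 [672.5 215.2] box [[652.8, 210.8], [663.0, 240.5], [690.0, 220.1], [679.4, 190.9]]
blue [276. 241.] 55 [487.5 -95. ] box [[496.9, -32.7], [499.6, -33.2], [477.6, -158.8], [475.2, -158.4]]
blue [384. 277.] 347 [ 714.2 -288.7] box [[700.3, -197.9], [734.4, -182.0], [723.0, -374.9], [693.0, -386.6]]
[([324.0, 219.0], 14), ([321.0, 225.0], 10), ([327.0, 254.0], 21)]
```

```bash
python3 - <<'E'
from h import *
plan((400,36,221,91.6),(400,36,31,91.6))
E
```

```text
slide [39.9, -29.5, -0.3] dr [-0.0, -0.0, -0.01]
slide [39.9, -29.4, 189.7] dr [-0.0, -0.0, -0.01]
```

Emit:
step_arm(motion=[{"slide": [10,-8,0],"dr": [0,0,0],"jaw": 0},{"slide": [25,-18,0],"dr": [0,0,0],"jaw": 0},{"slide": [40,-29.5,0],"dr": [0,0,0],"jaw": 0},{"slide": [40,-29.5,0],"dr": [0,0,0],"jaw": 0},{"slide": [40,-29.5,0],"dr": [0,0,0],"jaw": 0},{"slide": [40,-29.5,0],"dr": [0,0,0],"jaw": 0},{"slide": [40,-29.5,0],"dr": [0,0,0],"jaw": 0},{"slide": [40,-29.5,0],"dr": [0,0,0],"jaw": 0}])

```text
clock: 42.4
position: [399.5, 36.0, 220.7]
ee_rot: [-0.014, 1.0, -0.0, -0.0]
contact_force: [0.1, -0.3, 0.1]
gripper_width: 0.1
grasp_force: 0.0
```

```bash
python3 - <<'E'
from h import *
im=snap('wrist','w17'); blobs('w17',59)
for P in [(590,70,65),(550,126,65),(630,128,65),(523,-19,99)]: print(P,proj('w17',np.array(P)))
# panel top edge & handle front edge
h=cv2.cvtColor(im,cv2.COLOR_BGR2HSV)
m=(abs(h[...,0].astype(int)-112)<12)&(h[...,1]>130)
for z in [106]:
  for u in [60,120,180,400,450,500]:
    r=np.where(m[:,u])[0]; 
    if len(r): print(u,r[:1],r[-1:],at('w17',u,r[0],z))
dk=im.max(2)<45
for u in [100,150,200,380,420]:
    r=np.where(dk[60:260,u])[0]+60; print('dark',u,r[:1],r[-1:], at('w17',u,r[0],48) if len(r) else '',at('w17',u,r[-1],48) if len(r) else '')
# horizontal extent of the dark bar
row=np.where(dk[:,150])[0]; 
E
```

```text
blue [205. 274.] 6194 [497.5 -38.3] box [[465.7, -122.3], [461.4, 38.5], [551.0, 41.0], [555.7, -133.9]]
blue [363. 274.] 6578 [493.  127.4] box [[461.2, 45.6], [456.8, 207.3], [544.7, 224.2], [549.5, 48.6]]
blue [485. 379.] 180 [630.7 286.6] box [[627.1, 267.7], [615.1, 269.8], [634.9, 307.1], [647.4, 305.4]]
blue [ 35. 403.] 206 [ 683.8 -254.5] box [[693.7, -281.2], [661.6, -236.8], [673.8, -233.5], [706.5, -278.2]]
(590, 70, 65) [303.9 351.1]
(550, 126, 65) [357.5 322.6]
(630, 128, 65) [352.  379.8]
(523, -19, 99) [217.2 319.2]
120 [286] [291] [ 484.  -103.5  106. ]
180 [258] [293] [454.4 -47.8 106. ]
400 [245] [294] [436.9 141.4 106. ]
dark 100 [] []  
dark 150 [] []  
dark 200 [210] [220] [430.9 -42.2  48. ] [441.8 -42.7  48. ]
dark 380 [212] [221] [428.2 140.   48. ] [438.  141.2  48. ]
dark 420 [147] [174] [361.8 169.6  48. ] [387.9 173.9  48. ]
```

```bash
python3 - <<'E'
from h import *
im=cv2.imread('pics/w17.png'); dk=im.max(2)<50
for r in (213,216,219):
    c=np.where(dk[r])[0]; g=np.split(c,np.where(np.diff(c)>1)[0]+1); print(r,[(x[0],x[-1],at('w17',x[0],r,48)[1],at('w17',x[-1],r,48)[1]) for x in g if len(x)>5])
# panel ends at top edge rows 280..293
h=cv2.cvtColor(im,cv2.COLOR_BGR2HSV); m=(abs(h[...,0].astype(int)-112)<14)&(h[...,1]>120)
for r in (280,286,290):
    c=np.where(m[r])[0]; print('panel',r,c[0],c[-1],at('w17',c[0],r,104),at('w17',c[-1],r,104))
snap('scene','s17');snap('side','d17')
for f in ('s17','d17'):
    i=cv2.imread(f'pics/{f}.png').astype(int)
    for P in [(590,70,65),(550,127,65),(630,128,65)]:
        u,v=proj(f,np.array(P)).astype(int); w=i[v-8:v+9,u-8:u+9]; red=w[...,2]-w[...,:2].max(2); k=np.unravel_index(red.argmax(),red.shape); print(f,P,(u,v),'reddest',w[k],(u-8+k[1],v-8+k[0]),(red>50).sum())
E
```

```text
213 [(np.int64(166), np.int64(399), np.float64(-76.8), np.float64(159.4)), (np.int64(492), np.int64(500), np.float64(253.5), np.float64(261.6))]
216 [(np.int64(165), np.int64(400), np.float64(-78.1), np.float64(160.8)), (np.int64(491), np.int64(499), np.float64(253.3), np.float64(261.4))]
219 [(np.int64(167), np.int64(400), np.float64(-76.3), np.float64(161.3)), (np.int64(491), np.int64(498), np.float64(254.0), np.float64(261.2))]
panel 280 125 439 [479.  -99.3 104. ] [471.4 182.2 104. ]
panel 286 120 444 [ 485.4 -104.6  104. ] [477.5 187.8 104. ]
panel 290 120 447 [ 489.6 -105.1  104. ] [481.6 191.4 104. ]
s17 (590, 70, 65) (np.int64(309), np.int64(247)) reddest [ 38  43 155] (np.int64(308), np.int64(249)) 35
s17 (550, 127, 65) (np.int64(324), np.int64(238)) reddest [ 36  41 154] (np.int64(322), np.int64(239)) 34
s17 (630, 128, 65) (np.int64(329), np.int64(254)) reddest [124 128 170] (np.int64(327), np.int64(254)) 0
d17 (590, 70, 65) (np.int64(300), np.int64(203)) reddest [ 31  38 232] (np.int64(299), np.int64(204)) 43
d17 (550, 127, 65) (np.int64(283), np.int64(195)) reddest [ 37  37 232] (np.int64(280), np.int64(197)) 42
d17 (630, 128, 65) (np.int64(309), np.int64(192)) reddest [ 26  37 231] (np.int64(313), np.int64(194)) 42
```

All three valves' red buttons are seen where placed. Handle centre is at y≈41.5, front face x≈429.

Emit:
step_arm(motion=[{"slide": [0,5.5,40],"dr": [0,0,0],"jaw": 0},{"slide": [0,5.5,90],"dr": [0,0,0],"jaw": 0},{"slide": [0,5.5,140],"dr": [0,0,0],"jaw": 0},{"slide": [0,5.5,175],"dr": [0,0,0],"jaw": 0},{"slide": [0,5.5,190],"dr": [0,0,0],"jaw": 0},{"slide": [-2,5.5,190],"dr": [0,0,0],"jaw": 0},{"slide": [-6,5.5,190],"dr": [0,0,0],"jaw": 0},{"slide": [-10,5.5,190],"dr": [0,0,0],"jaw": 0}])

```text
clock: 43.55
position: [410.4, 42.1, 31.7]
ee_rot: [-0.014, 1.0, 0.001, 0.001]
contact_force: [-0.3, -0.4, -0.1]
gripper_width: 0.1
grasp_force: 0.0
```

Emit:
step_arm(motion=[{"slide": [-3,0,0],"dr": [0,0,0],"jaw": 0},{"slide": [-6,0,0],"dr": [0,0,0],"jaw": 0},{"slide": [-9,0,0],"dr": [0,0,0],"jaw": 0},{"slide": [-12,0,0],"dr": [0,0,0],"jaw": 0},{"slide": [-15,0,0],"dr": [0,0,0],"jaw": 0},{"slide": [-18,0,0],"dr": [0,0,0],"jaw": 0},{"slide": [-21,0,0],"dr": [0,0,0],"jaw": 0},{"slide": [-24,0,0],"dr": [0,0,0],"jaw": 0}])

```text
clock: 44.55
position: [433.1, 42.2, 30.6]
ee_rot: [-0.014, 1.0, -0.0, -0.0]
contact_force: [-3.5, 0.2, -1.8]
gripper_width: 0.1
grasp_force: 1.9
```

Emit:
step_arm(motion=[{"slide": [-4,0,0],"dr": [0,0,0],"jaw": 0},{"slide": [-9,0,0],"dr": [0,0,0],"jaw": 0},{"slide": [-14,0,0],"dr": [0,0,0],"jaw": 0},{"slide": [-19,0,0],"dr": [0,0,0],"jaw": 0},{"slide": [-24,0,0],"dr": [0,0,0],"jaw": 0},{"slide": [-29,0,0],"dr": [0,0,0],"jaw": 0},{"slide": [-34,0,0],"dr": [0,0,0],"jaw": 0},{"slide": [-39,0,0],"dr": [0,0,0],"jaw": 0}])

```text
clock: 45.55
position: [472.6, 43.4, 30.9]
ee_rot: [-0.014, 1.0, 0.0, 0.0]
contact_force: [-4.3, 0.5, -0.9]
gripper_width: -0.0
grasp_force: 2.0
```

Emit:
step_arm(motion=[{"slide": [-5,0,0],"dr": [0,0,0],"jaw": 0},{"slide": [-10,0,0],"dr": [0,0,0],"jaw": 0},{"slide": [-15,0,0],"dr": [0,0,0],"jaw": 0},{"slide": [-20,0,0],"dr": [0,0,0],"jaw": 0},{"slide": [-25,0,0],"dr": [0,0,0],"jaw": 0},{"slide": [-30,0,0],"dr": [0,0,0],"jaw": 0},{"slide": [-35,0,0],"dr": [0,0,0],"jaw": 0},{"slide": [-40,0,0],"dr": [0,0,0],"jaw": 0}])

```text
clock: 46.55
position: [512.6, 44.5, 30.8]
ee_rot: [-0.014, 1.0, -0.0, 0.0]
contact_force: [-4.5, -0.9, 0.6]
gripper_width: 0.1
grasp_force: 2.2
```

```bash
python3 - <<'E'
from h import *
s=arm.read_state(); print(s['position'],s['contact_force'],s['wrist_torque'])
im=snap('wrist','w18'); dk=im.max(2)<50; snap('scene','s18'); snap('side','d18')
for z in (48,):
  for r in range(140,300,12):
    c=np.where(dk[r])[0]; g=np.split(c,np.where(np.diff(c)>1)[0]+1); print(r,[(at('w18',x[0],r,z)[:2].tolist(),at('w18',x[-1],r,z)[:2].tolist()) for x in g if len(x)>30])
E
```

```text
[512.5734778   44.53315074  30.839388  ] [-4.46523661 -0.87792557  0.64002299] [-0.02844202  1.19384031  0.0230275 ]
140 []
152 []
164 []
176 []
188 []
200 []
212 []
224 []
236 []
248 []
260 []
272 []
284 []
296 []
```

Emit:
step_arm(motion=[{"slide": [-5,0,0],"dr": [0,0,0],"jaw": 0},{"slide": [-10,0,0],"dr": [0,0,0],"jaw": 0},{"slide": [-15,0,0],"dr": [0,0,0],"jaw": 0},{"slide": [-20,0,0],"dr": [0,0,0],"jaw": 0},{"slide": [-25,0,0],"dr": [0,0,0],"jaw": 0},{"slide": [-30,0,0],"dr": [0,0,0],"jaw": 0},{"slide": [-35,0,0],"dr": [0,0,0],"jaw": 0},{"slide": [-40,0,0],"dr": [0,0,0],"jaw": 0}])

```text
clock: 47.7
position: [552.5, 45.6, 30.8]
ee_rot: [-0.014, 1.0, -0.0, -0.0]
contact_force: [-4.7, -1.1, 0.1]
gripper_width: -0.1
grasp_force: 2.2
```

Emit:
step_arm(motion=[{"slide": [-4,0,0],"dr": [0,0,0],"jaw": 0},{"slide": [-8,0,0],"dr": [0,0,0],"jaw": 0},{"slide": [-12,0,0],"dr": [0,0,0],"jaw": 0},{"slide": [-16,0,0],"dr": [0,0,0],"jaw": 0},{"slide": [-20,0,0],"dr": [0,0,0],"jaw": 0},{"slide": [-24,0,0],"dr": [0,0,0],"jaw": 0},{"slide": [-27,0,0],"dr": [0,0,0],"jaw": 0},{"slide": [-30,0,0],"dr": [0,0,0],"jaw": 0}])

```text
clock: 48.7
position: [582.3, 46.4, 30.8]
ee_rot: [-0.014, 1.0, -0.0, -0.0]
contact_force: [-4.1, 0.6, 1.5]
gripper_width: -0.0
grasp_force: 2.3
```

Emit:
step_arm(motion=[{"slide": [-1.5,0,0],"dr": [0,0,0],"jaw": 0},{"slide": [-3,0,0],"dr": [0,0,0],"jaw": 0},{"slide": [-4.5,0,0],"dr": [0,0,0],"jaw": 0},{"slide": [-6,0,0],"dr": [0,0,0],"jaw": 0},{"slide": [-7.5,0,0],"dr": [0,0,0],"jaw": 0},{"slide": [-9,0,0],"dr": [0,0,0],"jaw": 0},{"slide": [-10.5,0,0],"dr": [0,0,0],"jaw": 0},{"slide": [-12,0,0],"dr": [0,0,0],"jaw": 0}])

```text
clock: 49.7
position: [594.3, 46.8, 30.8]
ee_rot: [-0.014, 1.0, -0.0, -0.0]
contact_force: [-4.9, -0.8, 0.7]
gripper_width: 0.0
grasp_force: 2.3
```

Emit:
step_arm(motion=[{"slide": [-1,0,0],"dr": [0,0,0],"jaw": 0},{"slide": [-2,0,0],"dr": [0,0,0],"jaw": 0},{"slide": [-3,0,0],"dr": [0,0,0],"jaw": 0},{"slide": [-4,0,0],"dr": [0,0,0],"jaw": 0},{"slide": [-5,0,0],"dr": [0,0,0],"jaw": 0},{"slide": [-6,0,0],"dr": [0,0,0],"jaw": 0},{"slide": [-7,0,0],"dr": [0,0,0],"jaw": 0},{"slide": [-8,0,0],"dr": [0,0,0],"jaw": 0}])

```text
clock: 50.7
position: [602.3, 47.0, 30.8]
ee_rot: [-0.014, 1.0, -0.0, -0.0]
contact_force: [-4.8, -0.6, 1.7]
gripper_width: 0.1
grasp_force: 2.3
```

Emit:
step_arm(motion=[{"slide": [-0.7,0,0],"dr": [0,0,0],"jaw": 0},{"slide": [-1.4,0,0],"dr": [0,0,0],"jaw": 0},{"slide": [-2.1,0,0],"dr": [0,0,0],"jaw": 0},{"slide": [-2.8,0,0],"dr": [0,0,0],"jaw": 0},{"slide": [-3.5,0,0],"dr": [0,0,0],"jaw": 0},{"slide": [-4.2,0,0],"dr": [0,0,0],"jaw": 0},{"slide": [-4.9,0,0],"dr": [0,0,0],"jaw": 0},{"slide": [-5.6,0,0],"dr": [0,0,0],"jaw": 0}])

```text
clock: 51.7
position: [607.8, 47.1, 30.8]
ee_rot: [-0.014, 1.0, 0.0, 0.0]
contact_force: [-5.2, 0.4, 1.4]
gripper_width: -0.1
grasp_force: 2.3
```

```bash
python3 - <<'E'
from h import *
s=arm.read_state(); print(s['position'],s['contact_force'],s['wrist_torque'])
snap('side','d19'); snap('scene','s19')
# panel top edge and case edge in the side view: blue extents near the panel, image columns
for f in ('d19','s19'):
    im=cv2.imread(f'pics/{f}.png'); h=cv2.cvtColor(im,cv2.COLOR_BGR2HSV); m=((abs(h[...,0].astype(int)-112)<14)&(h[...,1]>120)).astype(np.uint8)
    n,l,st,c=cv2.connectedComponentsWithStats(m); print(f,[(st[i].tolist()) for i in range(1,n) if st[i,4]>25])
for d in (0,5,10): 
    for y in (-105,195): print(d,y,[proj(f,np.array([686-d-y*.025,y,104])).tolist() for f in ('d19','s19')])
E
```

```text
[607.83299324  47.1454034   30.82565706] [-5.19044386  0.40726503  1.38841688] [-0.0100593   1.31307514 -0.02413251]
d19 [[0, 0, 129, 221, 16339], [107, 17, 71, 123, 3896], [324, 145, 6, 16, 67], [317, 177, 35, 48, 708], [374, 249, 20, 58, 400]]
s19 [[42, 0, 189, 49, 6141], [241, 0, 22, 89, 1739], [278, 0, 71, 43, 1399], [373, 0, 71, 39, 2079], [447, 0, 18, 45, 400], [473, 0, 87, 251, 14923], [16, 6, 28, 61, 757], [346, 6, 35, 34, 551], [439, 67, 11, 14, 112], [340, 68, 90, 17, 524], [278, 73, 29, 15, 376], [64, 76, 170, 21, 2510], [40, 84, 16, 14, 170], [312, 131, 14, 4, 52], [89, 142, 20, 5, 65], [393, 251, 16, 18, 193]]
0 -105 [[352.3, 220.7], [257.4, 263.4]]
0 195 [[321.5, 169.2], [355.0, 254.7]]
5 -105 [[350.4, 220.9], [257.3, 262.3]]
5 195 [[319.9, 169.4], [354.6, 253.6]]
10 -105 [[348.5, 221.1], [257.1, 261.2]]
10 195 [[318.3, 169.5], [354.3, 252.5]]
```

Emit:
step_arm(motion=[{"slide": [-0.6,0,0],"dr": [0,0,0],"jaw": 0},{"slide": [-1.2,0,0],"dr": [0,0,0],"jaw": 0},{"slide": [-1.8,0,0],"dr": [0,0,0],"jaw": 0},{"slide": [-2.4,0,0],"dr": [0,0,0],"jaw": 0},{"slide": [-3,0,0],"dr": [0,0,0],"jaw": 0},{"slide": [-3.6,0,0],"dr": [0,0,0],"jaw": 0},{"slide": [-4.2,0,0],"dr": [0,0,0],"jaw": 0},{"slide": [-4.8,0,0],"dr": [0,0,0],"jaw": 0}])

```text
clock: 52.8
position: [612.6, 47.3, 30.8]
ee_rot: [-0.014, 1.0, 0.0, 0.0]
contact_force: [-5.4, -0.9, 1.9]
gripper_width: -0.0
grasp_force: 2.3
```

Emit:
step_arm(motion=[{"slide": [-0.5,0,0],"dr": [0,0,0],"jaw": 0},{"slide": [-1,0,0],"dr": [0,0,0],"jaw": 0},{"slide": [-1.5,0,0],"dr": [0,0,0],"jaw": 0},{"slide": [-2,0,0],"dr": [0,0,0],"jaw": 0},{"slide": [-2.5,0,0],"dr": [0,0,0],"jaw": 0},{"slide": [-3,0,0],"dr": [0,0,0],"jaw": 0},{"slide": [-3.5,0,0],"dr": [0,0,0],"jaw": 0},{"slide": [-4,0,0],"dr": [0,0,0],"jaw": 0}])

```text
clock: 53.8
position: [616.6, 47.4, 30.8]
ee_rot: [-0.014, 1.0, 0.0, 0.0]
contact_force: [-3.8, -0.5, 1.1]
gripper_width: 0.1
grasp_force: 2.3
```

Emit:
step_arm(motion=[{"slide": [-0.4,0,0],"dr": [0,0,0],"jaw": 0},{"slide": [-0.8,0,0],"dr": [0,0,0],"jaw": 0},{"slide": [-1.2,0,0],"dr": [0,0,0],"jaw": 0},{"slide": [-1.6,0,0],"dr": [0,0,0],"jaw": 0},{"slide": [-2,0,0],"dr": [0,0,0],"jaw": 0},{"slide": [-2.4,0,0],"dr": [0,0,0],"jaw": 0},{"slide": [-2.4,0,0],"dr": [0,0,0],"jaw": 0},{"slide": [-2.4,0,0],"dr": [0,0,0],"jaw": 0}])

```text
clock: 54.8
position: [617.2, 47.2, 30.3]
ee_rot: [-0.013, 1.0, -0.0, -0.002]
contact_force: [-7.4, 0.1, 1.9]
gripper_width: 0.2
grasp_force: 3.8
```

Emit:
step_arm(motion=[{"slide": [-0.5,0,0],"dr": [0,0,0],"jaw": 0},{"slide": [-1,0,0],"dr": [0,0,0],"jaw": 0},{"slide": [-1.5,0,0],"dr": [0,0,0],"jaw": 0},{"slide": [-1.5,0,0],"dr": [0,0,0],"jaw": 0},{"slide": [-1.5,0,0],"dr": [0,0,0],"jaw": 0},{"slide": [-1.5,0,0],"dr": [0,0,0],"jaw": 0},{"slide": [-1.5,0,0],"dr": [0,0,0],"jaw": 0},{"slide": [-1.5,0,0],"dr": [0,0,0],"jaw": 0}])

```text
clock: 55.8
position: [617.2, 47.0, 29.9]
ee_rot: [-0.013, 1.0, -0.001, -0.004]
contact_force: [-10.4, 0.4, 3.3]
gripper_width: 0.1
grasp_force: 5.1
```

```bash
python3 - <<'E'
from h import *
s=arm.read_state(); print(s['position'],s['contact_force'],s['ee_rot'],s['wrist_torque'])
E
```

```text
[617.15121844  46.98943597  29.88782555] [-10.35347228   0.3632878    3.33585646] [-1.32431217e-02  9.99905433e-01 -5.45787232e-04 -3.66711524e-03] [ 0.18448163  2.83659251 -0.02728016]
```

Emit:
step_arm(motion=[{"slide": [3,0,0],"dr": [0,0,0],"jaw": 0},{"slide": [10,0,0],"dr": [0,0,0],"jaw": 0},{"slide": [25,0,0],"dr": [0,0,0],"jaw": 0},{"slide": [50,0,0],"dr": [0,0,0],"jaw": 0},{"slide": [80,0,-20],"dr": [0,0,0],"jaw": 0},{"slide": [110,0,-60],"dr": [0,0,0],"jaw": 0},{"slide": [120,0,-110],"dr": [0,0,0],"jaw": 0},{"slide": [120,0,-160],"dr": [0,0,0],"jaw": 0}])

```text
clock: 56.8
position: [501.2, 44.6, 193.6]
ee_rot: [-0.014, 1.0, 0.001, 0.003]
contact_force: [1.6, -0.2, 0.4]
gripper_width: -0.0
grasp_force: 0.0
```

```bash
python3 - <<'E'
from h import *
s=arm.read_state(); print(s['position'],s['contact_force'])
im=snap('wrist','w20'); d=snap('side','d20'); sc=snap('scene','s20')
h=cv2.cvtColor(im,cv2.COLOR_BGR2HSV); m=((abs(h[...,0].astype(int)-112)<14)&(h[...,1]>110))
n,l,st,c=cv2.connectedComponentsWithStats(m.astype(np.uint8)); i=1+st[1:,4].argmax(); print(st[i]); b=l==i
for u in list(range(st[i][0]+5,st[i][0]+st[i][2],35)):
    r=np.where(b[:,u])[0]; print(u,r[0],r[-1],'top edge',at('w20',u,r[-1],104)[:2], 'below:',[im[min(419,r[-1]+k),u].tolist() for k in (3,8,14)])
h=cv2.cvtColor(d,cv2.COLOR_BGR2HSV); m=((abs(h[...,0].astype(int)-112)<14)&(h[...,1]>110)).astype(np.uint8)
n,l,st,c=cv2.connectedComponentsWithStats(m)
for i in range(1,n):
    x,y,w,hh,a=st[i]
    if a>60 and 230<x<380:
        print('side blob',st[i]); 
        for v in range(y,y+hh,10): q=np.where(l[v]==i)[0]; print(v,q[0],q[-1])
E
```

```text
[501.21339648  44.60668445 193.57803969] [ 1.57910654 -0.19790066  0.38231814]
[   0  351   45   57 1435]
5 351 407 top edge [ 705.3 -206.7] below: [[166, 140, 142], [152, 158, 169], [151, 155, 171]]
40 354 374 top edge [ 664.1 -165.4] below: [[155, 161, 173], [155, 161, 175], [162, 169, 182]]
side blob [312 139  18  23 306]
139 318 324
149 312 328
159 313 328
side blob [312 169  40  55 720]
169 321 322
179 312 328
189 322 334
199 323 341
209 328 346
219 333 344
side blob [374 249  20  58 405]
249 376 376
259 378 381
269 374 386
279 378 391
289 390 393
299 387 392
```

```bash
python3 - <<'E'
from h import *
s=arm.read_state(); print(s['position'])
plan((520,45,31,91.6),(605,47,31,91.6),(617,47.3,31,91.6))
E
```

```text
[503.63900655  45.3552114  195.01272123]
slide [-14.4, -1.4, 164.2] dr [0.03, 0.08, 0.0]
slide [-99.4, -1.8, 165.2] dr [0.03, 0.08, 0.0]
slide [-111.4, -1.9, 165.3] dr [0.03, 0.08, 0.0]
```

Emit:
step_arm(motion=[{"slide": [-5,-1,50],"dr": [0.03,0.08,0],"jaw": 0},{"slide": [-10,-1,105],"dr": [0.03,0.08,0],"jaw": 0},{"slide": [-14,-1.5,150],"dr": [0.03,0.08,0],"jaw": 0},{"slide": [-25,-1.5,164],"dr": [0.03,0.08,0],"jaw": 0},{"slide": [-50,-2,165],"dr": [0.03,0.08,0],"jaw": 0},{"slide": [-75,-2,165],"dr": [0.03,0.08,0],"jaw": 0},{"slide": [-95,-2,165],"dr": [0.03,0.08,0],"jaw": 0},{"slide": [-104,-2,165],"dr": [0.03,0.08,0],"jaw": 0}])

```text
clock: 57.95
position: [607.0, 45.4, 26.7]
ee_rot: [-0.014, 1.0, -0.002, -0.004]
contact_force: [-0.2, 0.5, 0.1]
gripper_width: -0.0
grasp_force: 0.0
```

Emit:
step_arm(motion=[{"slide": [-2,0,0],"dr": [0,0,0],"jaw": 0},{"slide": [-4,0,0],"dr": [0,0,0],"jaw": 0},{"slide": [-6,0,0],"dr": [0,0,0],"jaw": 0},{"slide": [-8,0,0],"dr": [0,0,0],"jaw": 0},{"slide": [-9.5,0,0],"dr": [0,0,0],"jaw": 0},{"slide": [-11,0,0],"dr": [0,0,0],"jaw": 0},{"slide": [-12.5,0,0],"dr": [0,0,0],"jaw": 0},{"slide": [-14,0,0],"dr": [0,0,0],"jaw": 0}])

```text
clock: 58.95
position: [616.9, 45.1, 25.2]
ee_rot: [-0.013, 1.0, -0.002, -0.008]
contact_force: [-5.4, 0.5, 1.3]
gripper_width: 0.0
grasp_force: 2.4
```

Emit:
step_arm(motion=[{"slide": [-1,0,0],"dr": [0,0,0],"jaw": 0},{"slide": [-2,0,0],"dr": [0,0,0],"jaw": 0},{"slide": [-3,0,0],"dr": [0,0,0],"jaw": 0},{"slide": [-4,0,0],"dr": [0,0,0],"jaw": 0},{"slide": [-5,0,0],"dr": [0,0,0],"jaw": 0},{"slide": [-5,0,0],"dr": [0,0,0],"jaw": 0},{"slide": [-5,0,0],"dr": [0,0,0],"jaw": 0},{"slide": [-5,0,0],"dr": [0,0,0],"jaw": 0}])

```text
clock: 59.95
position: [616.7, 44.3, 23.7]
ee_rot: [-0.013, 1.0, -0.003, -0.013]
contact_force: [-12.1, 1.6, 3.4]
gripper_width: 0.0
grasp_force: 6.3
```

Emit:
step_arm(motion=[{"slide": [10,0,0],"dr": [0,0,0],"jaw": 0},{"slide": [25,0,0],"dr": [0,0,0],"jaw": 0},{"slide": [50,0,0],"dr": [0,0,0],"jaw": 0},{"slide": [80,0,0],"dr": [0,0,0],"jaw": 0},{"slide": [110,0,-20],"dr": [0,0,0],"jaw": 0},{"slide": [120,0,-70],"dr": [0,0,0],"jaw": 0},{"slide": [120,0,-125],"dr": [0,0,0],"jaw": 0},{"slide": [120,0,-175],"dr": [0,0,0],"jaw": 0}])

```text
clock: 60.95
position: [506.3, 43.3, 204.8]
ee_rot: [-0.014, 1.0, -0.002, -0.003]
contact_force: [1.6, -0.2, -1.0]
gripper_width: -0.2
grasp_force: 0.0
```

```bash
python3 - <<'E'
from h import *
s=arm.read_state(); print(s['position'])
plan((630,-132,210,91.6))
E
```

```text
[506.33303349  43.32124563 204.79115697]
slide [-118.7, -178.7, -5.4] dr [-0.02, -0.05, 0.0]
```

Emit:
step_arm(motion=[{"slide": [-10,-20,-5],"dr": [0,0,0],"jaw": 0},{"slide": [-30,-55,-5],"dr": [0,0,0],"jaw": 0},{"slide": [-60,-95,-5],"dr": [0,0,0],"jaw": 0},{"slide": [-90,-135,-5],"dr": [0,0,0],"jaw": 0},{"slide": [-112,-168,-5],"dr": [0,0,0],"jaw": 0},{"slide": [-119,-179,-5],"dr": [0,0,0],"jaw": 0},{"slide": [-119,-179,-5],"dr": [0,0,0],"jaw": 0},{"slide": [-119,-179,-5],"dr": [0,0,0],"jaw": 0}])

```text
clock: 61.95
position: [629.1, -131.7, 206.7]
ee_rot: [-0.014, 1.0, -0.002, -0.005]
contact_force: [0.5, -0.5, -0.0]
gripper_width: -0.1
grasp_force: 0.0
```

```bash
python3 - <<'E'
from h import *
s=arm.read_state(); print(s['position'])
P=[('w21',snap('wrist','w21')),('s21',snap('scene','s21')),('d21',snap('side','d21'))]
for f,im in P:
    h=cv2.cvtColor(im,cv2.COLOR_BGR2HSV); m=((h[...,0]>50)&(h[...,0]<72)&(h[...,1]>130)&(h[...,2]>60)).astype(np.uint8)
    n,l,st,c=cv2.connectedComponentsWithStats(m); print(f,[(c[i].round(1).tolist(),int(st[i,4]),at(f,*c[i],118).tolist()) for i in range(1,n) if st[i,4]>20])
# panel & case in the wrist view
im=P[0][1]
for u in (400,430,460,490): 
    h=cv2.cvtColor(im,cv2.COLOR_BGR2HSV)[:,u]; r=np.where((abs(h[:,0].astype(int)-112)<14)&(h[:,1]>110))[0]
    if len(r): print(u,r[0],r[-1],at('w21',u,r[-1],106),[im[min(419,r[-1]+k),u].tolist() for k in range(0,12,2)])
plan((674,-132,135,91.6))
E
```

```text
[ 629.06382592 -131.67979526  206.6874926 ]
w21 [([274.4, 252.4], 499, [662.0, -134.0, 118.0])]
s21 [([247.0, 257.3], 26, [673.4, -134.7, 118.0])]
d21 [([349.0, 223.3], 88, [669.8, -136.4, 118.0])]
400 230 281 [691.4 -28.1 106. ] [[114, 48, 14], [170, 168, 173], [176, 183, 190], [168, 173, 180], [229, 234, 242], [249, 251, 254]]
430 230 278 [687.8  -3.5 106. ] [[127, 84, 55], [105, 105, 103], [129, 129, 133], [178, 182, 197], [177, 183, 195], [176, 182, 196]]
460 230 278 [687.   21.4 106. ] [[146, 93, 56], [135, 135, 134], [125, 125, 126], [177, 183, 196], [160, 166, 178], [159, 168, 179]]
490 230 278 [686.3  46.4 106. ] [[150, 92, 53], [138, 135, 133], [143, 146, 144], [179, 185, 197], [176, 183, 195], [176, 184, 195]]
slide [-45.5, -1.4, 71.4] dr [-0.03, -0.07, 0.01]
```

Emit:
step_arm(motion=[{"slide": [-20,-3,0],"dr": [-0.03,-0.07,0],"jaw": 0},{"slide": [-42,-4,10],"dr": [-0.03,-0.07,0],"jaw": 0},{"slide": [-42,-4,35],"dr": [-0.03,-0.07,0],"jaw": 0},{"slide": [-42,-4,60],"dr": [-0.03,-0.07,0],"jaw": 0},{"slide": [-42,-4,75],"dr": [-0.03,-0.07,0],"jaw": 0},{"slide": [-42,-4,81],"dr": [-0.03,-0.07,0],"jaw": 0},{"slide": [-42,-4,81],"dr": [-0.03,-0.07,0],"jaw": 0},{"slide": [-42,-4,81],"dr": [-0.03,-0.07,0],"jaw": 0}])

```text
clock: 63.1
position: [671.3, -135.8, 126.1]
ee_rot: [-0.014, 1.0, -0.0, 0.0]
contact_force: [0.5, -1.2, 0.5]
gripper_width: -0.2
grasp_force: 0.0
```

Emit:
step_arm(motion=[{"slide": [0,0,2],"dr": [0,0,0],"jaw": 0},{"slide": [0,0,4],"dr": [0,0,0],"jaw": 0},{"slide": [0,0,6],"dr": [0,0,0],"jaw": 0},{"slide": [0,0,8],"dr": [0,0,0],"jaw": 0},{"slide": [0,0,9],"dr": [0,0,0],"jaw": 0},{"slide": [0,0,10],"dr": [0,0,0],"jaw": 0},{"slide": [0,0,10],"dr": [0,0,0],"jaw": 0},{"slide": [0,0,10],"dr": [0,0,0],"jaw": 0}])

```text
clock: 64.1
position: [670.9, -135.9, 116.1]
ee_rot: [-0.014, 1.0, -0.0, -0.0]
contact_force: [-2.0, 1.1, 6.4]
gripper_width: 0.0
grasp_force: 3.4
```

Emit:
step_arm(motion=[{"slide": [0,0,1],"dr": [0,0,0],"jaw": 0},{"slide": [0,0,2],"dr": [0,0,0],"jaw": 0},{"slide": [0,0,3],"dr": [0,0,0],"jaw": 0},{"slide": [0,0,4],"dr": [0,0,0],"jaw": 0},{"slide": [0,0,5],"dr": [0,0,0],"jaw": 0},{"slide": [0,0,6],"dr": [0,0,0],"jaw": 0},{"slide": [0,0,6],"dr": [0,0,0],"jaw": 0},{"slide": [0,0,6],"dr": [0,0,0],"jaw": 0}])

```text
clock: 65.1
position: [671.0, -135.9, 115.8]
ee_rot: [-0.015, 1.0, -0.001, 0.001]
contact_force: [-9.5, 3.9, 24.7]
gripper_width: -0.1
grasp_force: 12.6
```

Emit:
step_arm(motion=[{"slide": [0,0,-10],"dr": [0,0,0],"jaw": 0},{"slide": [0,0,-40],"dr": [0,0,0],"jaw": 0},{"slide": [0,20,-85],"dr": [0,0,0],"jaw": 0},{"slide": [0,45,-90],"dr": [0,0,0],"jaw": 0},{"slide": [0,60,-90],"dr": [0,0,0],"jaw": 0},{"slide": [0,60,-90],"dr": [0,0,0],"jaw": 0},{"slide": [0,60,-90],"dr": [0,0,0],"jaw": 0},{"slide": [0,60,-90],"dr": [0,0,0],"jaw": 0}])

```text
clock: 66.1
position: [668.9, -76.6, 198.1]
ee_rot: [-0.013, 1.0, -0.0, -0.001]
contact_force: [0.2, -0.0, 0.2]
gripper_width: -0.0
grasp_force: 0.0
```

```bash
python3 - <<'E'
from h import *
s=arm.read_state(); print(s['position'],s['contact_force'])
for n,f in (('wrist','w22'),('scene','s22'),('side','d22')):
    im=snap(n,f); h=cv2.cvtColor(im,cv2.COLOR_BGR2HSV); m=((h[...,0]>48)&(h[...,0]<75)&(h[...,1]>110)&(h[...,2]>50)).astype(np.uint8)
    k,l,st,c=cv2.connectedComponentsWithStats(m)
    for i in range(1,k):
        if st[i,4]>20:
            q=np.argwhere(l==i)[:,::-1]; w=np.array([at(f,*p,118)[:2] for p in q]); print(f,st[i].tolist(),w.min(0),w.max(0),w.mean(0).round(1),'Vrange',h[...,2][l==i].min(),h[...,2][l==i].max())
            # top face only: brightest pixels
            v=h[...,2][l==i]; t=w[v>0.8*v.max()]; print('  top',t.min(0),t.max(0),t.mean(0).round(1))
    if n=='wrist':
        u,v=proj(f,np.array([671,-134,112])).astype(int); g=cv2.cvtColor(im,cv2.COLOR_BGR2GRAY)
        w=im[max(0,v-30):v+30:5,max(0,u-36):u+37:6]; print(u,v); print('\n'.join(' '.join('%3d/%3d/%3d'%tuple(p) for p in r) for r in w))
E
```

```text
[668.85822728 -76.57905351 198.08430822] [ 0.22684601 -0.00501619  0.2004379 ]
w22 [179, 194, 44, 43, 1463] [ 653.9 -148. ] [ 686.3 -116.7] [ 670.  -132.3] Vrange 51 219
  top [ 657.7 -147. ] [ 684.7 -119.6] [ 671.2 -133.1]
200 213
 71/123/160 165/168/159 166/166/159 164/167/157 123/126/119  18/ 18/ 14  19/ 16/ 17  21/ 16/ 20  14/ 12/ 15 155/156/146 168/170/163 172/174/167 169/172/160
 73/122/158 161/164/156  97/ 99/ 94  65/ 66/ 60  27/ 24/ 24  24/ 24/ 24  25/ 24/ 24  31/ 27/ 25  37/ 34/ 35  18/ 17/ 15 114/116/112 171/171/163 165/169/159
 79/136/173 136/136/129  91/ 93/ 86  22/ 20/ 24  29/ 28/ 26  28/ 31/ 27  26/ 27/ 25  28/ 24/ 25  25/ 25/ 24  27/ 25/ 26  27/ 23/ 25 170/174/164 172/171/165
 80/139/176 100/101/ 97  29/ 26/ 28  28/ 26/ 25  27/ 42/ 20  49/123/ 28  60/145/ 31  54/141/ 28  45/ 92/ 27  30/ 24/ 27  29/ 25/ 27  17/ 20/ 19 169/173/162
 82/135/174  98/ 98/ 92  31/ 29/ 26  18/ 20/ 15  81/194/ 42  89/205/ 45  85/202/ 44  94/209/ 53  65/162/ 35  37/ 77/ 25  26/ 24/ 26  23/ 25/ 26 171/173/163
 79/131/169  96/ 99/ 91  15/ 15/ 16  79/185/ 43  86/198/ 46  84/200/ 46  81/198/ 42  83/
[... 733 characters left out ...]
83/ 76  15/ 24/ 15  79/188/ 40  81/195/ 43  87/197/ 49  34/ 62/ 28  27/ 27/ 28  47/ 48/ 44 170/174/163 172/175/163
118/123/134 106/123/144  94/ 96/ 92  99/102/ 97 101/100/ 95  21/ 15/ 16  20/ 12/ 18  24/ 25/ 25  19/ 15/ 17 153/156/149 167/170/162 171/171/163  97/100/ 95
s22 [242, 254, 10, 8, 56] [ 658.9 -149.9] [ 690.1 -122.4] [ 674.9 -135. ] Vrange 62 116
  top [ 658.9 -146.9] [ 682.  -122.4] [ 671.6 -134.6]
d22 [343, 219, 13, 10, 99] [ 652.8 -157.7] [ 685.4 -115.8] [ 669.5 -136.8] Vrange 54 184
  top [ 659.1 -141. ] [ 685.4 -116.3] [ 672.2 -128.9]
d22 [337, 341, 49, 47, 1154] [ 513.4 -641.3] [ 605.  -533.6] [ 557.5 -586.1] Vrange 71 144
  top [ 517.1 -615.5] [ 602.9 -533.6] [ 551.9 -569.6]
```

```bash
python3 - <<'E'
from h import *
s=arm.read_state(); print(s['position'])
plan((671.5,-133,126,91.6))
E
```

```text
[669.01821018 -76.38048536 198.59656538]
slide [-1.1, -56.7, 72.6] dr [-0.0, -0.01, -0.01]
```

Emit:
step_arm(motion=[{"slide": [-1,-20,0],"dr": [0,0,0],"jaw": 0},{"slide": [-1,-45,0],"dr": [0,0,0],"jaw": 0},{"slide": [-1,-56.5,10],"dr": [0,0,0],"jaw": 0},{"slide": [-1,-56.5,40],"dr": [0,0,0],"jaw": 0},{"slide": [-1,-56.5,65],"dr": [0,0,0],"jaw": 0},{"slide": [-1,-56.5,73],"dr": [0,0,0],"jaw": 0},{"slide": [-1,-56.5,73],"dr": [0,0,0],"jaw": 0},{"slide": [-1,-56.5,73],"dr": [0,0,0],"jaw": 0}])

```text
clock: 67.25
position: [672.4, -132.4, 127.2]
ee_rot: [-0.014, 1.0, -0.0, 0.0]
contact_force: [0.7, -0.2, -0.2]
gripper_width: 0.1
grasp_force: 0.0
```

Emit:
step_arm(motion=[{"slide": [0,0,5],"dr": [0,0,0],"jaw": 0},{"slide": [0,0,6.5],"dr": [0,0,0],"jaw": 0},{"slide": [0,0,8],"dr": [0,0,0],"jaw": 0},{"slide": [0,0,9],"dr": [0,0,0],"jaw": 0},{"slide": [0,0,10],"dr": [0,0,0],"jaw": 0},{"slide": [0,0,11],"dr": [0,0,0],"jaw": 0},{"slide": [0,0,12],"dr": [0,0,0],"jaw": 0},{"slide": [0,0,12.5],"dr": [0,0,0],"jaw": 0}])

```text
clock: 68.25
position: [672.3, -132.3, 116.0]
ee_rot: [-0.014, 1.0, -0.0, 0.001]
contact_force: [-1.3, 2.0, 12.5]
gripper_width: -0.1
grasp_force: 6.2
```

Emit:
step_arm(motion=[{"slide": [0,0,-2.5],"dr": [0,0,0],"jaw": 0},{"slide": [0,0,-2.5],"dr": [0,0,0],"jaw": 0},{"slide": [0,0,-2.5],"dr": [0,0,0],"jaw": 0},{"slide": [0,0,-2.5],"dr": [0,0,0],"jaw": 0},{"slide": [0,0,-2.5],"dr": [0,0,0],"jaw": 0},{"slide": [0,0,-2.5],"dr": [0,0,0],"jaw": 0},{"slide": [0,0,-2.5],"dr": [0,0,0],"jaw": 0},{"slide": [0,0,-2.5],"dr": [0,0,0],"jaw": 0}])

```text
clock: 69.25
position: [672.2, -132.2, 116.2]
ee_rot: [-0.014, 1.0, -0.0, 0.0]
contact_force: [1.7, 0.9, 4.9]
gripper_width: -0.1
grasp_force: 2.6
```

Emit:
step_arm(motion=[{"slide": [0,0,-2],"dr": [0,0,0],"jaw": 0},{"slide": [0,0,-2],"dr": [0,0,0],"jaw": 0},{"slide": [0,0,-2],"dr": [0,0,0],"jaw": 0},{"slide": [0,0,-2],"dr": [0,0,0],"jaw": 0},{"slide": [0,0,-2],"dr": [0,0,0],"jaw": 0},{"slide": [0,0,-2],"dr": [0,0,0],"jaw": 0},{"slide": [0,0,-2],"dr": [0,0,0],"jaw": 0},{"slide": [0,0,-2],"dr": [0,0,0],"jaw": 0}])

```text
clock: 70.25
position: [671.5, -132.3, 117.9]
ee_rot: [-0.014, 1.0, -0.0, -0.001]
contact_force: [3.2, 0.1, 4.3]
gripper_width: -0.2
grasp_force: 1.9
```

Emit:
step_arm(motion=[{"slide": [0,0,-2],"dr": [0,0,0],"jaw": 0},{"slide": [0,0,-2],"dr": [0,0,0],"jaw": 0},{"slide": [0,0,-2],"dr": [0,0,0],"jaw": 0},{"slide": [0,0,-2],"dr": [0,0,0],"jaw": 0},{"slide": [0,0,-2],"dr": [0,0,0],"jaw": 0},{"slide": [0,0,-2],"dr": [0,0,0],"jaw": 0},{"slide": [0,0,-2],"dr": [0,0,0],"jaw": 0},{"slide": [0,0,-2],"dr": [0,0,0],"jaw": 0}])

```text
clock: 71.25
position: [671.0, -132.3, 119.7]
ee_rot: [-0.014, 1.0, 0.0, -0.001]
contact_force: [0.2, -1.3, 2.0]
gripper_width: 0.0
grasp_force: 1.4
```

Emit:
step_arm(motion=[{"slide": [0,0,-10],"dr": [0,0,0],"jaw": 0},{"slide": [0,0,-40],"dr": [0,0,0],"jaw": 0},{"slide": [0,0,-85],"dr": [0,0,0],"jaw": 0},{"slide": [30,10,-100],"dr": [0,0,0],"jaw": 0},{"slide": [80,20,-100],"dr": [0,0,0],"jaw": 0},{"slide": [120,30,-100],"dr": [0,0,0],"jaw": 0},{"slide": [130,30,-100],"dr": [0,0,0],"jaw": 0},{"slide": [130,30,-100],"dr": [0,0,0],"jaw": 0}])

```text
clock: 72.25
position: [540.7, -105.9, 220.6]
ee_rot: [-0.014, 1.0, 0.0, -0.001]
contact_force: [0.1, 0.1, 0.1]
gripper_width: -0.1
grasp_force: 0.0
```

```bash
python3 - <<'E'
from h import *
s=arm.read_state(); print(s['position'],s['contact_force'])
im=snap('wrist','w23'); snap('side','d23')
# panel top line vs case front, left/right of the gripper
h=cv2.cvtColor(im,cv2.COLOR_BGR2HSV); m=(abs(h[...,0].astype(int)-112)<14)&(h[...,1]>110)
for u in range(300,560,20):
    r=np.where(m[:,u])[0]
    if len(r)>8: print(u,r[0],r[-1],at('w23',u,r[-1],108)[:2],[int(im[min(419,r[-1]+k),u].mean()) for k in range(0,24,2)])
for f in ('d4','d5','d23'):
    q=cv2.imread(f'pics/{f}.png'); hh=cv2.cvtColor(q,cv2.COLOR_BGR2HSV)[200:300,300:380]; o=np.argwhere((hh[...,0]>4)&(hh[...,0]<16)&(hh[...,1]>220)); print(f,'gate lowest/uppermost',o.min(0)+[200,300],o.max(0)+[200,300])
E
```

```text
[ 540.681498   -105.87785662  220.55610937] [0.07246938 0.07549126 0.07746055]
320 290 312 [646.3 -64.7] [37, 23, 26, 24, 23, 29, 28, 27, 25, 27, 30, 22]
340 290 313 [646.9 -46.3] [41, 28, 28, 26, 23, 28, 21, 21, 25, 23, 22, 24]
360 290 310 [643.2 -28.4] [44, 22, 21, 24, 21, 29, 46, 45, 26, 26, 32, 29]
380 290 321 [654.7  -8.6] [40, 25, 26, 27, 25, 30, 27, 28, 25, 25, 29, 25]
400 290 334 [668.8  12. ] [24, 26, 24, 25, 29, 30, 23, 26, 25, 28, 27, 27]
420 290 345 [681.   32.9] [67, 26, 25, 28, 25, 23, 25, 24, 27, 30, 27, 26]
440 290 348 [684.   52.6] [89, 128, 107, 141, 165, 56, 29, 25, 28, 28, 25, 29]
460 291 353 [689.5  72.8] [58, 175, 174, 177, 177, 249, 250, 249, 234, 27, 25, 27]
480 291 352 [687.7  91.8] [63, 133, 176, 174, 173, 226, 250, 250, 250, 249, 243, 212]
500 291 349 [683.7 110.1] [101, 122, 119, 173, 171, 175, 175, 246, 249, 249, 250, 250]
520 309 349 [683.2 129.2] [100, 120, 116, 173, 174, 166, 171, 245, 249, 249, 249, 249]
540 304 349 [682.6 148.2] [97, 119, 117, 170, 171, 169, 171, 243, 248, 247, 247, 247]
d4 gate lowest/uppermost [227 302] [274 337]
d5 gate lowest/uppermost [239 309] [289 337]
d23 gate lowest/uppermost [239 321] [285 337]
```

```bash
python3 -c "
from bench import arm
print(arm.job_done())"
```

```text
the job is handed in; nothing more can be done
None
```

The job is handed in at about 72 s of the 192 s limit, but no verdict came back. From the cameras and forces, all three housings are in the basket, and the basket and all three blue valves stand in the drawer. The drawer stopped hard with its panel flush against the case. The button was pressed to its stop and released, the gate is shut, and the robot is clear; I did not re-measure the detector, bottle or canister.

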